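# Press a batch of blanks in the bench press

## Robot

A 6-joint arm with a two-finger parallel gripper is mounted at the origin on the work surface. World frame = base frame: x ahead of the robot, y to its left, z up, the work surface at z = 0. Lengths are in mm, angles in rad, forces in N, time in s.
With the tool pointing down it reaches from about 350 to 975 mm from the base axis. Payload 7.1 kg.
Tool frame: the origin (TCP) lies between the finger pads; the fingertips stand 17 mm ahead of it and the grasp point (between the pads) lies 2 mm behind it (tip_reach is the y of the fingertips in the tool frame, in mm); y points along the fingers, x is the direction in which the jaws open and shut, and the axes are right-handed (so a half turn about y gives the same grasp; the last joint's range is limited). The gripper opens to 88 mm and grips with 3 to 60 N. Pads are 20 mm wide; open, the fingers measure 115 mm over their backs; the gripper's body (75 mm by 178 mm) begins 61 mm behind the grasp point.
Start: joints at [1.089, 0.423, 1.63, -0, 1.089, -0.019], TCP at [279.002, 559.252, 239.675] pointing down, gripper open.
Joint ranges: [-3, 3], [-0.9, 2.11], [0.09, 2.58], [-1.31, 4.45], [0.11, 2.69], [-2.54, 2.54]. Speed limits (rad/s): [2.39, 2.39, 3.01, 3.14, 3.14, 3.14].

## Interface

Orientations are given as a rotation vector (axis times angle).
In Python, from workcell import get_obs, get_image, camera_model, close_job, silhouettes, tip_of, tip_reach gives the robot as it stands. The module is installed in compiled form; this text tells all that it offers.
- The arm moves only by the tool arm_command, never from a script. Its argument "targets" is a list of rows, each a list of 4 numbers: the shift along the tool's x, y, z in mm, then the turn about the tool's y in rad. A call has 1 to 20 rows; each row shifts and turns the commanded pose from where the row before left it, along the tool's axes as they then stand; what a row does not reach is not made up. A row lasts 1/12 s, in which the tool goes at most 41.7 mm and 7.16 degrees, less where a joint would pass 70% of its speed; a pose out of reach is approached as far as the arm can. A call is refused whole if a number of a shift passes 41.7 or a number of a turn 0.125, either way. A call with a gripper value outside its range is refused whole. "gripper" is the opening in per cent of the stroke, from 0 (shut) to 100 (fully open), set as the call begins (left out, the last holds). The fingers move at their own pace and stop on an object; the grip force is fixed at half the most. Time passes only in rows, so rows that do not move let the fingers close. It gives the time, the measured TCP pose, the force and the opening at its end, in the units of the state.
- get_obs(): the state, without advancing time (a new reading comes with each control period).
- get_image(name): name is "scene" or "top"; returns the picture (480x640x3 uint8, blue, green, red); there is no depth.
- camera_model(name): a dict with "mtx" (3x3 intrinsics, pixels), "dist" ([k1, k2, p1, p2, k3] as OpenCV has them; the pictures are not rectified), "position" and "orientation" of the camera in the world. Camera axes: x right, y up, looking along -z (the intrinsics and any distortion apply to the point x, -y, -z); pixel columns grow to the right and rows downward; lengths in mm; the calibration is good to about 2 mm. A picture is of the moment at which its call begins. camera_model takes no time and is no camera call.
- close_job(): hands the job in, once; it reports no verdict.
Trained networks look in the newest picture that a camera, given by its name, has taken for a name from the list of things; names that differ only in an ending like _2 or _b are one class to them, and where a whole thing is asked for, a point or a joint stands for the part that bears it (a point fixed in the world has none). Each returns a list of dicts, best first, with "conf" (0 to 1); they miss things now and then, are a little off and sometimes report something else, mostly with a low value. They report only what shows in the picture. A call takes as long as a camera call. They do not tell look-alikes from the thing itself.
- silhouettes(camera, thing): "pixels" (480x640 bool, what is visible of it) and "at" ([column, row] in pixels, amid what is visible of it).
- tip_of(camera, thing): "at" ([column, row] in pixels: a listed point, or the origin of a listed thing).
The state is a dict: "t": time; "qpos": joint angles; "qvel": joint speeds; "joint_torque": joint torques, N m; "ee_pos": TCP position; "orientation": TCP orientation; "ft_force": force on the tool from outside, world axes, zero at the start; "moment": the same for the moment, N m; "width": finger opening in mm.
Only numpy, scipy, OpenCV 4.12 (cv2) and the standard library are available. Lean on these libraries where they do the work, as an engineer would, in place of code of your own. Each camera call takes 0.05 s, during which the arm holds its last target. There are 200 camera calls.

## Task

Press the batch of blanks lying on the bench: draw the press's sliding table fully out, seat every blank in a die cavity of its own outline, push the table fully in under the ram, pull the lever all the way down onto the blanks and let it come back up. Then draw the table fully out again and lay all the pressed blanks flat in the blue tray. Never bring the ram down unless the table is fully in, and do not disturb the oil can, hammer or toolbox.

Things in the scene. Friction and masses are not known exactly. Their poses are not given: they have to be found in the camera images.
- round1: a round blank: brass-coloured disc, 60 mm across, 14 mm thick, about 0.11 kg, lying flat on the bench. Origin at its centre (7 mm above what it lies on), z up. May be absent in a run (then None); it is also None while the fingers hold it.
- round2: a round blank: brass-coloured disc, 60 mm across, 14 mm thick, about 0.11 kg, lying flat on the bench. Origin at its centre (7 mm above what it lies on), z up. May be absent in a run (then None); it is also None while the fingers hold it.
- square1: a square blank: copper-coloured square plate, 54 x 54 mm, 14 mm thick, about 0.11 kg, lying flat on the bench. Origin at its centre (7 mm above what it lies on), z up, x and y square to its sides. May be absent in a run (then None); it is also None while the fingers hold it.
- square2: a square blank: copper-coloured square plate, 54 x 54 mm, 14 mm thick, about 0.11 kg, lying flat on the bench. Origin at its centre (7 mm above what it lies on), z up, x and y square to its sides. May be absent in a run (then None); it is also None while the fingers hold it.
- tray: blue shallow tray for finished blanks, lying loose on the bench (0.7 kg), 212 (x) x 162 (y) mm outside and 18 mm high, walls and floor 5 mm thick. Origin at the centre of its underside.
- cav_round1 (a point): centre of the floor of a die cavity in the die plate on the sliding table. round: 63 mm across, for a 60 mm round blank. It is 6 mm deep (its mouth, level with the plate's flat top, 6 mm above this point, has a 1 mm chamfer), so a seated blank stands 8 mm proud of the plate and its centre is 7 mm above this point. z up. The four cavities stand in a 2 x 2 pattern, 90 mm apart in the point's x and 80 mm in y, round ones on one diagonal.
- cav_round2 (a point): centre of the floor of a die cavity in the die plate on the sliding table. round: 63 mm across, for a 60 mm round blank. It is 6 mm deep (its mouth, level with the plate's flat top, 6 mm above this point, has a 1 mm chamfer), so a seated blank stands 8 mm proud of the plate and its centre is 7 mm above this point. z up. The four cavities stand in a 2 x 2 pattern, 90 mm apart in the point's x and 80 mm in y, round ones on one diagonal.
- cav_square1 (a point): centre of the floor of a die cavity in the die plate on the sliding table. square: 57 x 57 mm, for a 54 mm square blank, sides along the point's x and y. It is 6 mm deep (its mouth, level with the plate's flat top, 6 mm above this point, has a 1 mm chamfer), so a seated blank stands 8 mm proud of the plate and its centre is 7 mm above this point. z up. The four cavities stand in a 2 x 2 pattern, 90 mm apart in the point's x and 80 mm in y, round ones on one diagonal.
- cav_square2 (a point): centre of the floor of a die cavity in the die plate on the sliding table. square: 57 x 57 mm, for a 54 mm square blank, sides along the point's x and y. It is 6 mm deep (its mouth, level with the plate's flat top, 6 mm above this point, has a 1 mm chamfer), so a seated blank stands 8 mm proud of the plate and its centre is 7 mm above this point. z up. The four cavities stand in a 2 x 2 pattern, 90 mm apart in the point's x and 80 mm in y, round ones on one diagonal.
- die_table (a joint): travel (m) of the press's sliding die table along its rails: 0 fully out (clear of the ram, for loading), 0.19 fully in, against its stop under the ram. It slides along the y axis of press, towards -y as the value grows; about 2 N moves it and it stays where it is left.
- table_handle (a point): middle of the upright black handle at the outer (+y) end of the sliding table: vertical cylinder 28 mm across; this point is 22 mm below its top and 22 mm above its lower end, and 8 mm above the die plate's top. Rigid with the table; 69 mm beyond the centres of the nearer cavities.
- lever (a joint): angle (rad) of the press lever: 0 up at rest, 1.2 all the way down on its stop. Lowering it lowers the ram 22 mm per rad; the ram's plate meets seated blanks at about 1.08 and its springs then yield up to the stop. A return spring lifts lever and ram again when let go; down at the ball it takes about 3 N to start and 10 N at the stop.
- ram_plate: flat steel pressure plate of the ram, 165 (x) x 154 (y) x 18 mm, sprung; it hangs level over the inner end of the rails, its underside 24 mm above the tops of seated blanks while the lever is up. Origin at the centre of its underside.
- lever_ball (a point): centre of the red ball (40 mm across) at the end of the press lever, at the side of the press towards the robot. It swings in the y-z plane of press on a radius of 140 mm about the shaft (lever_ball at rest is 110 mm towards -y and 86 mm above the shaft axis); as the joint grows by q it goes down, to 38 degrees minus q above the level of the shaft, still on the -y side.
- press: green bench hand press, bolted down, 290 mm high: flat bed with rails for the sliding table, C-shaped frame whose column stands at -y and whose head (94 mm wide in x) overhangs the rails. Origin on the bench below the ram's axis; z up, y along the rails towards the loading end. The lever's shaft crosses the head along x at y = 0, z = 0.235; the lever's ball lies in the plane x = -0.107.
- oil_can: bystander: steel oil bottle with red cap, 52 mm across, 130 mm tall, standing on the bench. Leave alone.
- hammer: bystander: hammer lying on the bench, about 260 mm long. Leave alone.
- toolbox: bystander: red steel toolbox, 120 x 240 x 136 mm, on the bench beside the press. Leave alone.
Mind the look-alikes: they are no part of the job. What is shaped like the square2 but red or turquoise is not meant.

How it is judged (in metres and radians):
On the way, in this order (a step that is already met when the one before it is completed fails the run):
1. with the table drawn out, every blank is seated in a die cavity of its own outline (value of joint die_table below 0.02 m and ((horizontal distance between round1 and cav_round1 below 0.004 m and z of round1 in the frame of cav_round1 between 0.003 and 0.0095 m and angle between the z axis of round1 and the z axis of cav_round1, either way round below 0.06 rad) or (horizontal distance between round1 and cav_round2 below 0.004 m and z of round1 in the frame of cav_round2 between 0.003 and 0.0095 m and angle between the z axis of round1 and the z axis of cav_round2, either way round below 0.06 rad)) and ((horizontal distance between round2 and cav_round1 below 0.004 m and z of round2 in the frame of cav_round1 between 0.003 and 0.0095 m and angle between the z axis of round2 and the z axis of cav_round1, either way round below 0.06 rad) or (horizontal distance between round2 and cav_round2 below 0.004 m and z of round2 in the frame of cav_round2 between 0.003 and 0.0095 m and angle between the z axis of round2 and the z axis of cav_round2, either way round below 0.06 rad)) and ((horizontal distance between square1 and cav_square1 below 0.004 m and z of square1 in the frame of cav_square1 between 0.003 and 0.0095 m and angle between the z axis of square1 and the z axis of cav_square1, either way round below 0.06 rad) or (horizontal distance between square1 and cav_square2 below 0.004 m and z of square1 in the frame of cav_square2 between 0.003 and 0.0095 m and angle between the z axis of square1 and the z axis of cav_square2, either way round below 0.06 rad)) and ((horizontal distance between square2 and cav_square1 below 0.004 m and z of square2 in the frame of cav_square1 between 0.003 and 0.0095 m and angle between the z axis of square2 and the z axis of cav_square1, either way round below 0.06 rad) or (horizontal distance between square2 and cav_square2 below 0.004 m and z of square2 in the frame of cav_square2 between 0.003 and 0.0095 m and angle between the z axis of square2 and the z axis of cav_square2, either way round below 0.06 rad))), for 0.2 s.
2. the table is pushed fully in with every blank still seated (value of joint die_table above 0.185 m and value of joint lever below 0.2 rad and ((horizontal distance between round1 and cav_round1 below 0.004 m and z of round1 in the frame of cav_round1 between 0.003 and 0.0095 m and angle between the z axis of round1 and the z axis of cav_round1, either way round below 0.06 rad) or (horizontal distance between round1 and cav_round2 below 0.004 m and z of round1 in the frame of cav_round2 between 0.003 and 0.0095 m and angle between the z axis of round1 and the z axis of cav_round2, either way round below 0.06 rad)) and ((horizontal distance between round2 and cav_round1 below 0.004 m and z of round2 in the frame of cav_round1 between 0.003 and 0.0095 m and angle between the z axis of round2 and the z axis of cav_round1, either way round below 0.06 rad) or (horizontal distance between round2 and cav_round2 below 0.004 m and z of round2 in the frame of cav_round2 between 0.003 and 0.0095 m and angle between the z axis of round2 and the z axis of cav_round2, either way round below 0.06 rad)) and ((horizontal distance between square1 and cav_square1 below 0.004 m and z of square1 in the frame of cav_square1 between 0.003 and 0.0095 m and angle between the z axis of square1 and the z axis of cav_square1, either way round below 0.06 rad) or (horizontal distance between square1 and cav_square2 below 0.004 m and z of square1 in the frame of cav_square2 between 0.003 and 0.0095 m and angle between the z axis of square1 and the z axis of cav_square2, either way round below 0.06 rad)) and ((horizontal distance between square2 and cav_square1 below 0.004 m and z of square2 in the frame of cav_square1 between 0.003 and 0.0095 m and angle between the z axis of square2 and the z axis of cav_square1, either way round below 0.06 rad) or (horizontal distance between square2 and cav_square2 below 0.004 m and z of square2 in the frame of cav_square2 between 0.003 and 0.0095 m and angle between the z axis of square2 and the z axis of cav_square2, either way round below 0.06 rad))), for 0.2 s.
3. the lever is pulled all the way down onto the seated blanks, table fully in (value of joint die_table above 0.185 m and value of joint lever above 1.13 rad and contact force between ram_plate and round1 above 0.5 N and contact force between ram_plate and round2 above 0.5 N and contact force between ram_plate and square1 above 0.5 N and contact force between ram_plate and square2 above 0.5 N and ((horizontal distance between round1 and cav_round1 below 0.004 m and z of round1 in the frame of cav_round1 between 0.003 and 0.0095 m and angle between the z axis of round1 and the z axis of cav_round1, either way round below 0.06 rad) or (horizontal distance between round1 and cav_round2 below 0.004 m and z of round1 in the frame of cav_round2 between 0.003 and 0.0095 m and angle between the z axis of round1 and the z axis of cav_round2, either way round below 0.06 rad)) and ((horizontal distance between round2 and cav_round1 below 0.004 m and z of round2 in the frame of cav_round1 between 0.003 and 0.0095 m and angle between the z axis of round2 and the z axis of cav_round1, either way round below 0.06 rad) or (horizontal distance between round2 and cav_round2 below 0.004 m and z of round2 in the frame of cav_round2 between 0.003 and 0.0095 m and angle between the z axis of round2 and the z axis of cav_round2, either way round below 0.06 rad)) and ((horizontal distance between square1 and cav_square1 below 0.004 m and z of square1 in the frame of cav_square1 between 0.003 and 0.0095 m and angle between the z axis of square1 and the z axis of cav_square1, either way round below 0.06 rad) or (horizontal distance between square1 and cav_square2 below 0.004 m and z of square1 in the frame of cav_square2 between 0.003 and 0.0095 m and angle between the z axis of square1 and the z axis of cav_square2, either way round below 0.06 rad)) and ((horizontal distance between square2 and cav_square1 below 0.004 m and z of square2 in the frame of cav_square1 between 0.003 and 0.0095 m and angle between the z axis of square2 and the z axis of cav_square1, either way round below 0.06 rad) or (horizontal distance between square2 and cav_square2 below 0.004 m and z of square2 in the frame of cav_square2 between 0.003 and 0.0095 m and angle between the z axis of square2 and the z axis of cav_square2, either way round below 0.06 rad))), for 0.1 s.
At the end, for the whole second after the job is handed in: The sliding table is fully out (within 8 mm), the lever is back up (within 0.1 rad of rest), and every blank lies flat (within 7 degrees) and still inside the blue tray (value of joint die_table below 0.008 m and value of joint lever below 0.1 rad and x of round1 in the frame of tray between -0.08 and 0.08 m and y of round1 in the frame of tray between -0.055 and 0.055 m and z of round1 in the frame of tray between 0 and 0.06 m and angle between the z axis of each of round1, round2, square1, square2 and the z axis of tray, either way round below 0.12 rad and linear speed of each of round1, round2, square1, square2 below 0.02 m/s and x of round2 in the frame of tray between -0.08 and 0.08 m and y of round2 in the frame of tray between -0.055 and 0.055 m and z of round2 in the frame of tray between 0 and 0.06 m and x of square1 in the frame of tray between -0.08 and 0.08 m and y of square1 in the frame of tray between -0.055 and 0.055 m and z of square1 in the frame of tray between 0 and 0.06 m and x of square2 in the frame of tray between -0.08 and 0.08 m and y of square2 in the frame of tray between -0.055 and 0.055 m and z of square2 in the frame of tray between 0 and 0.06 m); the robot touches nothing.
It fails at once if the ram is brought down (lever past 0.4 rad) with the table more than 8 mm short of fully in (value of joint lever above 0.4 rad and value of joint die_table below 0.182 m).
It fails at once if the oil can, hammer or toolbox is moved more than 3 cm (distance of any of oil_can, hammer, toolbox from where it was at the start of the episode above 0.03 m).
Of round1, round2, square1, square2 only 2 to 4 are there at a start; the rules pass over those that are not, and their reading is None.
At some moment in a run one of round1, round2, square1, square2 may be knocked a few centimetres aside while the robot is not near it.
Once in a run the grip may slacken for a moment while it holds something.
It also fails if it takes over 210 s, if anything falls off the work surface, if the arm or the gripper's body presses on something with over 40 N, if the wrist force passes 120 N, or if a joint passes its speed limit or range.

## Working session

There is one attempt and no reset: what is moved stays moved. The work goes in short steps, Python scripts to look and compute and a tool call to move; the robot and the scene stay as the last step left them, time stands still between calls to the robot, and variables do not carry over. Pictures are saved under pics/ and viewed, about 12 in all and at most 16, crops included, and the job is handed in when it is done.

Besides the shell and the picture viewer there is one more tool, called after "Call:" as a command line: name --pt "numbers of a row" for each row, then --argument value for the rest. arm_command: Moves the arm, as the interface text tells. Its arguments: {"type":"object","properties":{"targets":{"type":"array","items":{"type":"array","items":{"type":"number"}}},"gripper":{"type":"number"}},"required":["targets"]}

```bash
mkdir -p pics; cat > h.py <<'E'
import numpy as np, cv2
from scipy.spatial.transform import Rotation as R
from workcell import *
def save(n,f,crop=None,sc=1):
    im=get_image(n)
    if crop: x0,y0,x1,y1=crop; im=im[y0:y1,x0:x1]
    if sc!=1: im=cv2.resize(im,None,fx=sc,fy=sc,interpolation=cv2.INTER_CUBIC)
    cv2.imwrite('pics/'+f,im)
def cam(n):
    c=camera_model(n); o=np.array(c['orientation'],float)
    Rm=R.from_rotvec(o).as_matrix() if o.size==3 else (o if o.shape==(3,3) else R.from_quat(o).as_matrix())
    return np.array(c['mtx']),np.array(c['dist']),np.array(c['position']),Rm
def world(n,px,z):
    K,d,p,Rm=cam(n)
    u=cv2.undistortPoints(np.array(px,float).reshape(-1,1,2),K,d).reshape(-1,2)
    r=np.c_[u[:,0],-u[:,1],-np.ones(len(u))]@Rm.T
    return p+r*((z-p[2])/r[:,2])[:,None]
def pix(n,P):
    K,d,p,Rm=cam(n)
    q=(np.atleast_2d(P)-p)@Rm
    q=q*[1,-1,-1]
    return cv2.projectPoints(q,np.zeros(3),np.zeros(3),K,d)[0].reshape(-1,2)
E
python3 - <<'E'
from h import *
np.set_printoptions(precision=3,suppress=True)
for n in('scene','top'):
    save(n,n+'0.png'); c=camera_model(n); print(n,c)
o=get_obs(); print({k:np.round(v,3) for k,v in o.items()})
for n in('top','scene'):
  for t in('round1','square1','tray','cav_round1','cav_square1','table_handle','lever_ball','press'):
    for r in tip_of(n,t): print(n,t,np.round(r['at'],1),round(r['conf'],2))
E
```

```text
scene {'mtx': array([[491.662,   0.   , 316.851],
       [  0.   , 491.662, 236.331],
       [  0.   ,   0.   ,   1.   ]]), 'dist': array([-0.043,  0.   ,  0.   ,  0.   ,  0.   ]), 'position': array([1361.484, -398.643,  868.505]), 'orientation': array([0.85 , 0.514, 1.024])}
top {'mtx': array([[570.748,   0.   , 330.629],
       [  0.   , 570.748, 234.648],
       [  0.   ,   0.   ,   1.   ]]), 'dist': array([-0.061,  0.   ,  0.   ,  0.   ,  0.   ]), 'position': array([ 312.963,   13.004, 1430.142]), 'orientation': array([ 0.175, -0.161, -1.523])}
{'t': np.float64(0.1), 'qpos': array([ 1.089,  0.424,  1.631,  0.   ,  1.089, -0.019]), 'qvel': array([ 0.   , -0.002, -0.001, -0.   , -0.001,  0.001]), 'joint_torque': array([  0.001, -54.561, -27.432,   0.065,   0.019,  -0.   ]), 'ee_pos': array([278.797, 558.851, 239.001]), 'orientation': array([-1.394, -0.861,  0.863]), 'ft_force': array([ 0.412, -0.333,  0.222]), 'moment': array([-0.003,  0.009, -0.016]), 'width': np.float64(87.675)}
top round1 [273.3 296.1] 0.86
top square1 [245.5 228.5] 0.8
top square1 [248.9 180.7] 0.69
top square1
[... 189 characters left out ...]
_square1 [371.4 292.9] 0.91
top table_handle [341.5 274.1] 0.83
top lever_ball [526.  302.2] 0.56
top lever_ball [440.3 264.3] 0.17
top press [435.1 271.8] 0.63
scene round1 [247.4 286.6] 0.6
scene round1 [350.9 259.8] 0.53
scene square1 [410.9 291.1] 0.88
scene square1 [442.8 328.3] 0.67
scene square1 [477.4 305.3] 0.66
scene tray [433.8 258.3] 0.83
scene cav_round1 [293.4 301.2] 0.95
scene cav_round1 [245.5 286.2] 0.77
scene cav_square1 [265.3 308.7] 0.77
scene cav_square1 [274.8 277.1] 0.77
scene table_handle [306.1 273.1] 0.78
scene lever_ball [133.1 209.6] 0.95
scene lever_ball [352.4 261.8] 0.53
scene press [224.  410.2] 0.7
scene press [218.3 330.8] 0.65
scene press [412.2 286.4] 0.48
```

View pics/scene0.png

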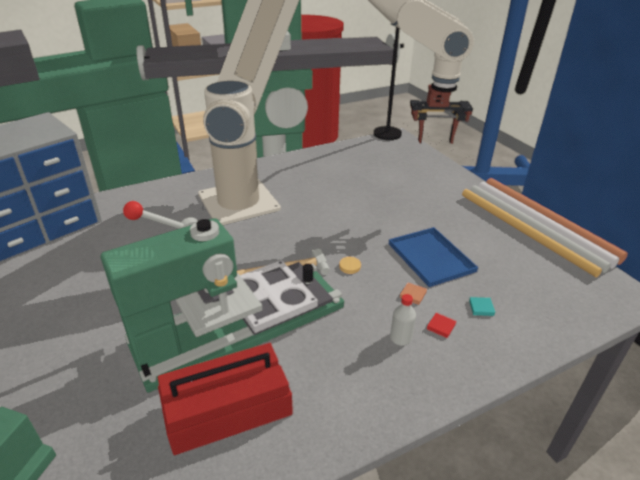

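View pics/top0.png

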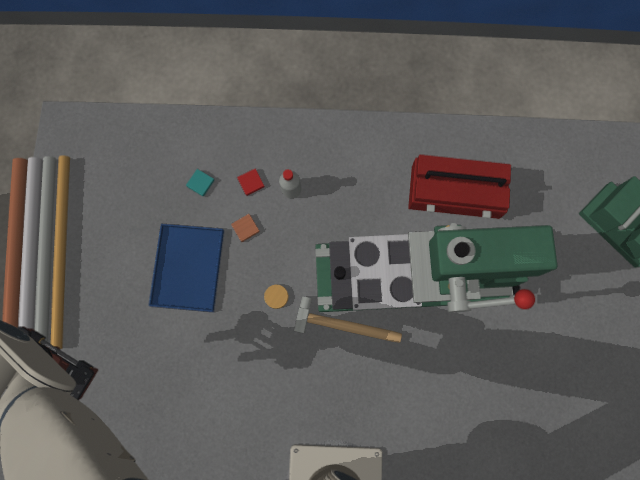

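Both views show one brass disc at top (273,296), one copper square at (245,228), and red (250,181) and turquoise (200,182) squares that are look-alikes. The hammer is at (350,325), the tray at (187,267), and the press is on the right with its lever ball at (525,300).

```bash
cat >> h.py <<'E'
from scipy.optimize import least_squares
def tri(a,b):
    f=lambda P:np.r_[(pix('top',P)-a).ravel(),(pix('scene',P)-b).ravel()]
    s=least_squares(f,world('top',a,50)[0]); return np.round(s.x,1),np.round(np.abs(s.fun).max(),1)
E
python3 - <<'E'
from h import *
np.set_printoptions(precision=1,suppress=True)
T={'cr':[(368.3,251.2),(399.9,289.8)],'cs':[(400.8,255.2),(371.4,292.9)]}
S={'cr':[(293.4,301.2),(245.5,286.2)],'cs':[(265.3,308.7),(274.8,277.1)]}
for k in T:
  for i in T[k]:
    for j in S[k]: print(k,i,j,*tri(i,j))
print('handle',tri((341.5,274.1),(306.1,273.1)))
print('ball',tri((526,302.2),(133.1,209.6)))
print('round',tri((273.3,296.1),(350.9,259.8)),'sq',tri((245.5,228.5),(410.9,291.1)),'tray',tri((187.7,266.2),(433.8,258.3)))
print(world('top',[(273.3,296.1),(245.5,228.5)],7))
im=get_image('top')
for t in('round1','square1','tray'):
  for n in('top',):
    for r in silhouettes(n,t):
      if r['conf']<.4: continue
      m=r['pixels'].astype('uint8'); c,_=cv2.findContours(m,0,2); c=max(c,key=cv2.contourArea)
      w=world(n,c.reshape(-1,2),18 if t=='tray' else 14)[:,:2].astype('float32')
      print(t,r['at'],r['conf'],im[r['pixels']].mean(0),cv2.minAreaRect(w))
save('top','c1.png',(180,150,420,330),3.3)
E
```

```text
cr (368.3, 251.2) (293.4, 301.2) [574.9 -59.8  61.9] 0.6
cr (368.3, 251.2) (245.5, 286.2) [ 546.7 -109.   108.2] 22.6
cr (399.9, 289.8) (293.4, 301.2) [508.5 -92.   16.2] 23.0
cr (399.9, 289.8) (245.5, 286.2) [ 481.7 -141.6   66.6] 1.0
cs (400.8, 255.2) (265.3, 308.7) [ 569.6 -134.1   64.1] 2.7
cs (400.8, 255.2) (274.8, 277.1) [ 558.7 -114.5  144.2] 7.8
cs (371.4, 292.9) (265.3, 308.7) [480.5 -86.6 -33.2] 3.8
cs (371.4, 292.9) (274.8, 277.1) [474.  -68.2  62.3] 1.6
handle (array([513.3,   3.2,  79. ]), np.float64(0.6))
ball (array([ 436.4, -355. ,  322.4]), np.float64(1.4))
round (array([459. , 167.4,  25.4]), np.float64(0.0)) sq (array([628.8, 249.9,  15.2]), np.float64(0.2)) tray (array([529.8, 396.3,   0.9]), np.float64(1.5))
[[460.9 169.4   7. ]
 [630.9 251.8   7. ]]
round1 [277.3, 294.8] 0.82 [ 75.8 124.8 158.6] ((459.5074768066406, 163.1595001220703), (57.25176239013672, 57.519981384277344), 2.487285852432251)
square1 [198.5, 182.1] 0.96 [106.8 109.9  49.6] ((749.4578247070312, 379.6470642089844), (59.4865837097168, 56.44870376586914), 61.585052490234375)
square1 [251.5, 180.3] 0.69 [ 40.5  41.5 135.5] ((755.8958129882812, 247.96588134765625), (55.107757568359375, 53.36498260498047), 30.302242279052734)
square1 [244.4, 227.8] 0.63 [ 68.4  89.8 137.2] ((632.9285888671875, 252.40594482421875), (57.64567947387695, 54.02932357788086), 34.36374282836914)
tray [185.6, 267.9] 0.72 [90.7 59.3 39. ] ((524.826171875, 391.59234619140625), (168.08843994140625, 216.7763671875), 87.13905334472656)
```

View pics/c1.png

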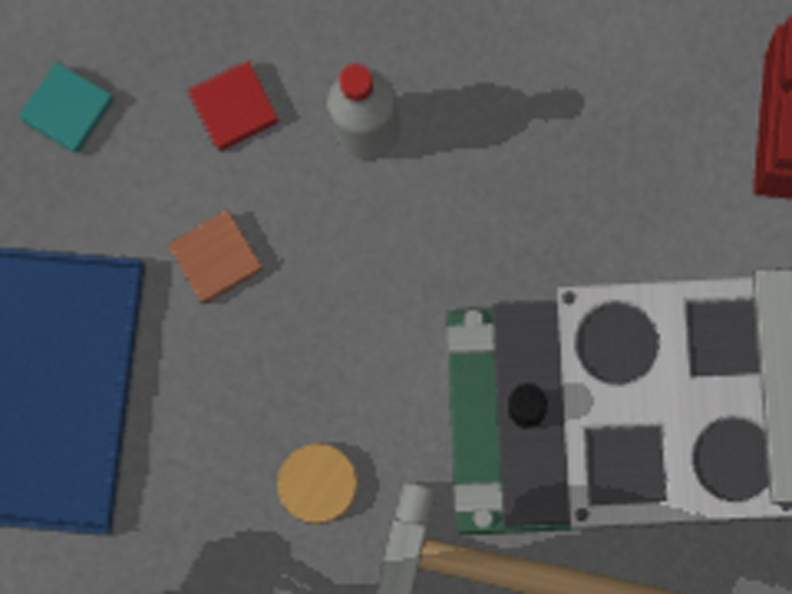

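The crop confirms that the square at top (245,228) is plain copper, so it is the one meant. The red and turquoise squares are decoys. Only two blanks are present, one round and one square, and the table is partly in. Next I fit the press pose and the table travel.

```bash
cat >> h.py <<'E'
def press(p,q):  # p=[x,y,th], q press coords
    c,s=np.cos(p[2]),np.sin(p[2]); q=np.atleast_2d(np.array(q,float))
    return np.c_[p[0]+c*q[:,0]-s*q[:,1],p[1]+s*q[:,0]+c*q[:,1],q[:,2]]
def pts(v): # v=x,y,th,d,cz -> cavities r1(+x,+y) r2(-,-) s1(+,-) s2(-,+), handle, ball
    d=190-v[3]; z=v[4]
    return press(v,[[45,d+40,z],[-45,d-40,z],[45,d-40,z],[-45,d+40,z],[0,d+109,z+14],[-107,-110.3,321.2]])
def tool():
    o=get_obs(); return o,np.array(o['ee_pos']),R.from_rotvec(o['orientation']).as_matrix()
def go(P,jaw,o=None):
    """shift in the tool frame after turning so the jaw axis lies along world angle jaw (rad)"""
    o,p,M=tool(); cur=np.arctan2(M[1,0],M[0,0])
    t=(cur-jaw+np.pi/2)%np.pi-np.pi/2   # turn about tool y (down)
    M2=M@R.from_rotvec([0,t,0]).as_matrix()
    print('turn',round(t,3),'shift x,y,z',np.round(M2.T@(np.array(P)-p),1),'now',np.round(p,1),'j6',round(o['qpos'][5],2),'w',round(float(o['width']),1))
E
python3 - <<'E'
from h import *
np.set_printoptions(precision=3,suppress=True)
T=[(368.3,251.2),(399.9,289.8),(400.8,255.2),(371.4,292.9),(341.5,274.1),(526,302.2)]
S=[(293.4,301.2),(245.5,286.2),(265.3,308.7),(274.8,277.1),(306.1,273.1),(133.1,209.6)]
f=lambda v:np.r_[(pix('top',pts(v))-T).ravel(),(pix('scene',pts(v))-S).ravel()]
s=least_squares(f,[540,-240,.08,60,64],x_scale=[1,1,.01,1,1],loss='soft_l1'); v=s.x
print(v); print(f(v).reshape(2,6,2)); print(pts(v))
v2=v.copy(); v2[3]=0; print('out',pts(v2))
print('tray corners')
for r in silhouettes('top','tray'):
  if r['conf']>.4:
    m=r['pixels'].astype('uint8'); c,_=cv2.findContours(m,0,2); c=max(c,key=cv2.contourArea)
    print(cv2.boxPoints(cv2.minAreaRect(c.astype('float32'))))
o,p,M=tool(); print(M)
go(pts(v)[4]+[0,0,100],v[2])
E
```

```text
[ 533.901 -236.6      0.079   55.196   64.306]
[[[-1.094  3.575]
  [ 2.456  0.588]
  [-0.766 -1.663]
  [-2.313 -1.226]
  [-1.847 -0.775]
  [-1.502  0.011]]

 [[-2.002 -3.449]
  [-0.562  1.142]
  [-4.202  1.037]
  [-0.657 -0.535]
  [ 0.811  0.185]
  [-1.316  0.241]]]
[[ 564.911  -58.78    64.306]
 [ 481.532 -145.659   64.306]
 [ 571.249 -138.529   64.306]
 [ 475.194  -65.91    64.306]
 [ 514.586    6.438   78.306]
 [ 435.975 -355.03   321.2  ]]
out [[ 560.538   -3.758   64.306]
 [ 477.159  -90.636   64.306]
 [ 566.876  -83.506   64.306]
 [ 470.821  -10.888   64.306]
 [ 510.213   61.461   78.306]
 [ 435.975 -355.03   321.2  ]]
tray corners
[[148.411 305.864]
 [158.494 220.716]
 [223.542 228.419]
 [213.459 313.568]]
[[ 0.446  0.    -0.895]
 [ 0.895  0.     0.446]
 [ 0.    -1.     0.   ]]
turn 1.029 shift x,y,z [ 191.    61.4 -569.8] now [279.  559.3 239.7] j6 -0.02 w 87.8
```

Call:
arm_command --pt "0 0 0 0.115" --pt "0 0 0 0.115" --pt "0 0 0 0.115" --pt "0 0 0 0.115" --pt "0 0 0 0.115" --pt "0 0 0 0.114" --pt "0 0 0 0.114" --pt "0 0 0 0.113" --pt "0 0 0 0.113"

```text
t: 1.95
ee_pos: [279.0, 559.3, 239.7]
orientation: [-1.57, -0.058, 0.058]
ft_force: [-0.7, 0.6, 0.0]
width: 87.6
```

Call:
arm_command --pt "12 3 -36 0" --pt "12 3 -36 0" --pt "12 3 -36 0" --pt "12 3 -36 0" --pt "12 3 -36 0" --pt "12 3 -36 0" --pt "12 3 -36 0" --pt "12 3 -36 0" --pt "12 3 -36 0" --pt "12 3 -36 0" --pt "12 3 -36 0" --pt "12 3 -36 0" --pt "12 3 -36 0" --pt "12 3 -36 0" --pt "12 3 -36 0" --pt "11 3 -30 0" --pt "0 0 0 0" --gripper 65

```text
t: 3.37
ee_pos: [516.6, 1.8, 191.6]
orientation: [-1.571, -0.06, 0.058]
ft_force: [1.2, -0.6, 0.2]
width: 57.2
```

```bash
python3 - <<'E'
from h import *
v=[533.9,-236.6,.079,55.2,64.3]
for n in('top','scene'):
    a=get_image(n); 
    for t in('table_handle','cav_round1','cav_square1'): print(n,t,[(np.round(r['at'],1),round(r['conf'],2)) for r in tip_of(n,t)])
go(pts(v)[4]+[-2,3,14],.079)
a=get_image('top')[200:340,300:460]; b=get_image('scene')[180:320,200:360]
cv2.imwrite('pics/c2.png',cv2.resize(np.hstack([a,b]),None,fx=2.5,fy=2.5,interpolation=2))
E
```

```text
top table_handle []
top cav_round1 [(array([367.9, 253. ]), 0.83), (array([402.1, 288. ]), 0.75)]
top cav_square1 [(array([397.5, 254.4]), 0.83)]
scene table_handle [(array([307.8, 273.7]), 0.83), (array([248. , 286.7]), 0.58)]
scene cav_round1 [(array([246.6, 286.7]), 0.8), (array([291.6, 299.3]), 0.78)]
scene cav_square1 [(array([275. , 275.2]), 0.94), (array([264.4, 308.5]), 0.7)]
turn 0.002 shift x,y,z [-1.2 99.5  2.3] now [514.1   7.2 191.8] j6 -0.09 w 57.3
```

View pics/c2.png

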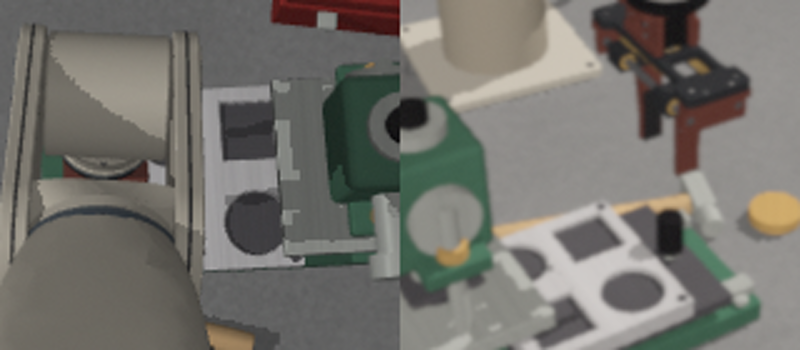

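The scene crop shows the gripper straddling above the handle with the jaws across the rails. I'll lower, grip and pull out.

Call:
arm_command --pt "0 15 0 0" --pt "0 15 0 0" --pt "0 15 0 0" --pt "0 15 0 0" --pt "0 15 0 0" --pt "0 10 0 0" --pt "0 6 0 0" --pt "0 4 0 0" --pt "0 2 0 0" --pt "0 0 0 0"

```text
t: 4.7
ee_pos: [514.5, 6.2, 94.7]
orientation: [-1.57, -0.062, 0.062]
ft_force: [-1.0, 0.1, 0.6]
width: 57.2
```

Call:
arm_command --pt "0 0 0 0" --pt "0 0 0 0" --pt "0 0 0 0" --pt "0 0 0 0" --pt "0 0 0 0" --pt "0 0 0 0" --gripper 0

```text
t: 5.2
ee_pos: [516.2, 6.1, 95.2]
orientation: [-1.57, -0.065, 0.059]
ft_force: [4.8, 0.7, -3.3]
width: 27.3
```

```bash
python3 - <<'E'
from h import *
o=get_obs(); print(o['ee_pos'],o['ft_force'],o['width'])
M=tool()[2]; print(M)
E
```

```text
[516.15590353   6.14092839  95.15320953] [ 4.81406746  0.71852981 -3.34633282] 27.30567156233981
[[ 9.96886780e-01  3.78960445e-03 -7.87552324e-02]
 [ 7.87554499e-02  9.20359286e-05  9.96893962e-01]
 [ 3.78508211e-03 -9.99992815e-01 -2.06702603e-04]]
```

Call:
arm_command --pt "0 0 5 0" --pt "0 0 5 0" --pt "0 0 5 0" --pt "0 0 5 0" --pt "0 0 5 0" --pt "0 0 5 0" --pt "0 0 5 0" --pt "0 0 5 0" --pt "0 0 5 0" --pt "0 0 4 0" --pt "0 0 2 0" --pt "0 0 0 0"

```text
t: 6.2
ee_pos: [511.5, 57.7, 95.1]
orientation: [-1.569, -0.064, 0.06]
ft_force: [5.5, 3.3, 0.3]
width: 27.3
```

Call:
arm_command --pt "0 0 1 0" --pt "0 0 1 0" --pt "0 0 1 0" --pt "0 0 1 0" --pt "0 0 1 0" --pt "0 0 1 0" --pt "0 0 1 0" --pt "0 0 0 0"

```text
t: 6.87
ee_pos: [511.1, 61.9, 95.1]
orientation: [-1.573, -0.065, 0.061]
ft_force: [7.1, -16.5, 0.4]
width: 27.3
```

Call:
arm_command --pt "0 0 -1 0" --pt "0 0 0 0" --pt "0 0 0 0" --pt "0 0 0 0" --gripper 70

```text
t: 7.2
ee_pos: [509.0, 63.2, 94.4]
orientation: [-1.57, -0.061, 0.063]
ft_force: [0.5, -0.6, -0.4]
width: 51.0
```

Call:
arm_command --pt "0 -20 0 0" --pt "0 -25 0 0" --pt "0 -25 0 0" --pt "0 -25 0 0" --pt "-10 -25 10 0" --pt "-20 -10 30 0" --pt "-15 0 40 0" --pt "-10 0 40 0" --pt "-20 0 40 0" --pt "-20 0 40 0" --pt "-20 0 40 0" --pt "0 0 0 0" --gripper 100

```text
t: 8.2
ee_pos: [377.6, 289.1, 224.7]
orientation: [-1.568, -0.066, 0.068]
ft_force: [-0.8, 0.2, 0.7]
width: 87.9
```

```bash
cat >> h.py <<'E'
def blobs(n,im=None):
    im=get_image(n) if im is None else im
    h=cv2.cvtColor(im,cv2.COLOR_BGR2HSV); out=[]
    m=((h[...,0]>4)&(h[...,0]<25)&(h[...,1]>95)&(h[...,2]>90)).astype('uint8')
    k,l,s,c=cv2.connectedComponentsWithStats(m)
    for i in range(1,k):
        if s[i,4]>150:
            out.append((np.round(c[i],1),s[i,4],np.round(h[l==i].mean(0)),cv2.findContours((l==i).astype('uint8'),0,2)[0][0].reshape(-1,2)))
    return out
E
python3 - <<'E'
from h import *
np.set_printoptions(precision=1,suppress=True)
for n in('top','scene'):
    im=get_image(n)
    for c,a,h,ct in blobs(n,im):
        w=world(n,ct,14 if n=='top' else 7)[:,:2].astype('float32'); print(n,c,a,h,cv2.minAreaRect(w))
for n in('top','scene'):
    for t in('cav_round1','cav_square1','table_handle','round1','square1'): print(n,t,[(np.round(r['at'],1),round(r['conf'],2)) for r in tip_of(n,t)])
print(tool()[1])
a=get_image('top')[200:340,300:460]; b=get_image('scene')[240:380,220:380]
cv2.imwrite('pics/c3.png',cv2.resize(np.hstack([a,b]),None,fx=2.5,fy=2.5,interpolation=2))
E
```

```text
top [ 58.3 252.7] 1786 [ 18. 132. 135.] ((556.9745483398438, 730.5906372070312), (504.59051513671875, 24.868206024169922), 5.784141540527344)
top [ 11.  255.3] 1989 [  9. 130. 124.] ((546.2385864257812, 855.7543334960938), (506.8082580566406, 28.594141006469727), 5.711807727813721)
top [244.6 227.1] 419 [  9. 130. 136.] ((632.98095703125, 253.1607666015625), (53.453800201416016, 52.49342346191406), 33.597145080566406)
top [275.8 296.2] 449 [ 18. 134. 155.] ((460.1643371582031, 162.58401489257812), (56.89680480957031, 57.56755065917969), 47.850704193115234)
top [354.  327.5] 857 [ 17. 101. 130.] ((391.5983581542969, -33.971832275390625), (232.46755981445312, 23.300735473632812), 79.90443420410156)
scene [183.9  35.3] 491 [ 16. 103. 147.] ((-2298.546875, 395.49072265625), (185.19981384277344, 588.1096801757812), 79.63042449951172)
scene [560.8 220. ] 1057 [ 10. 123. 160.] ((519.5413208007812, 886.3677978515625), (539.9104614257812, 66.17922973632812), 2.2595479488372803)
scene [534.  233.9] 1405 [ 18. 125. 164.] ((535.7649536132812, 746.5114135742188), (526.86181640625, 46.690132141113
[... 435 characters left out ...]
 0.29)]
top cav_square1 [(array([375.9, 254.5]), 0.67), (array([346.7, 252.5]), 0.64), (array([347.3, 293.9]), 0.57)]
top table_handle [(array([317.7, 275. ]), 0.69)]
top round1 [(array([276.8, 293.6]), 0.93)]
top square1 [(array([246.2, 224.5]), 0.88), (array([198.5, 180.1]), 0.82), (array([248.2, 181.9]), 0.62)]
scene cav_round1 [(array([313.2, 289.6]), 0.77)]
scene cav_square1 [(array([287.2, 302.8]), 0.69), (array([295. , 271.4]), 0.63)]
scene table_handle [(array([325.8, 267.6]), 0.72)]
scene round1 [(array([351.7, 263.6]), 0.88), (array([430.8, 255.8]), 0.22)]
scene square1 [(array([440.4, 330.2]), 0.94), (array([481.4, 306.1]), 0.92), (array([413.3, 291.6]), 0.72)]
[381.9 283.7 224.7]
```

View pics/c3.png

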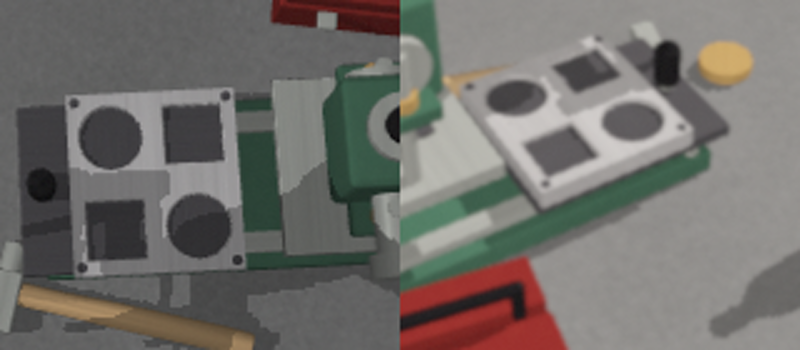

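The table is fully out and all four cavities are visible. Top pixels: round (344,255), square (377,254), square (346,292), round (380,290). I'll refit with the rims.

```bash
python3 - <<'E'
from h import *
np.set_printoptions(precision=1,suppress=True)
T=[(344,255.2),(379.6,290),(377.2,253.6),(346.4,292)]
S=[(312.4,288.4),(266.4,278.8),(284.4,300.8),(294.4,268.8)]
def f(v,w=1):
    P=pts([v[0],v[1],v[2],0,v[3]])[:4]+[0,0,6]
    return np.r_[(pix('top',P)-T).ravel(),w*(pix('scene',P)-S).ravel()]
for w in(1,0.0):
    s=least_squares(lambda v:f(v,w) if w else np.r_[f(v,0),.1*(v[3]-64.3)],[533,-236,.079,64.3],x_scale=[1,1,.01,1]); v=s.x
    print(np.round(v,3)); print(f(v,1).reshape(2,4,2).round(1).tolist()); print(pts([v[0],v[1],v[2],0,v[3]]))
a=f([533.9,-236.6,.079,64.3]).reshape(2,4,2).mean(1);print('old fit mean resid',a)
go([459.5,164.5,90],.079)
E
```

```text
[ 539.  -234.8    0.1   62. ]
[[[-0.4, -0.3], [-0.4, 0.0], [-0.7, -0.5], [-0.5, -0.1]], [[-0.1, 0.3], [-0.5, 0.4], [-0.9, -0.2], [-0.6, -0.3]]]
[[ 561.5   -1.5   62. ]
 [ 479.7  -89.8   62. ]
 [ 569.3  -81.1   62. ]
 [ 471.9  -10.2   62. ]
 [ 510.    62.8   76. ]
 [ 443.2 -354.9  321.2]]
[ 538.1 -235.9    0.1   63.3]
[[[0.1, -0.1], [0.1, 0.3], [-0.1, -0.3], [-0.1, 0.1]], [[-0.6, -0.1], [-1.1, -0.0], [-1.5, -0.7], [-1.1, -0.7]]]
[[ 560.9   -2.7   63.3]
 [ 479.   -90.9   63.3]
 [ 568.6  -82.3   63.3]
 [ 471.3  -11.3   63.3]
 [ 509.5   61.7   77.3]
 [ 442.2 -355.9  321.2]]
old fit mean resid [[ 0.2  0.4]
 [-1.4 -0.9]]
turn -0.001 shift x,y,z [  68.1  134.7 -125.3] now [381.7 284.  224.7] j6 0.54 w 87.9
```

Call:
arm_command --pt "10 8 -20 0" --pt "10 16 -20 0" --pt "10 16 -20 0" --pt "10 16 -20 0" --pt "10 16 -20 0" --pt "10 16 -15 0" --pt "8 16 -10 0" --pt "0 16 0 0" --pt "0 15 0 0" --pt "0 0 0 0" --pt "0 0 0 0"

```text
t: 9.82
ee_pos: [458.7, 164.8, 89.2]
orientation: [-1.57, -0.06, 0.063]
ft_force: [-1.8, 0.1, 0.3]
width: 88.0
```

Call:
arm_command --pt "0 15 0 0" --pt "0 15 0 0" --pt "0 15 0 0" --pt "0 10 0 0" --pt "0 6 0 0" --pt "0 4 0 0" --pt "0 0 0 0" --pt "0 0 0 0"

```text
t: 10.48
ee_pos: [459.4, 165.2, 25.1]
orientation: [-1.57, -0.062, 0.062]
ft_force: [-0.0, -0.2, 1.2]
width: 88.1
```

```bash
python3 - <<'E'
from h import *
go([459.5,164.5,24],.079)
cv2.imwrite('pics/c4.png',cv2.resize(np.hstack([get_image('scene')[180:320,280:440],get_image('top')[220:360,220:380]]),None,fx=2.5,fy=2.5,interpolation=2))
E
```

```text
turn 0.0 shift x,y,z [ 0.   1.1 -0.7] now [459.4 165.2  25.1] j6 0.24 w 88.1
```

View pics/c4.png

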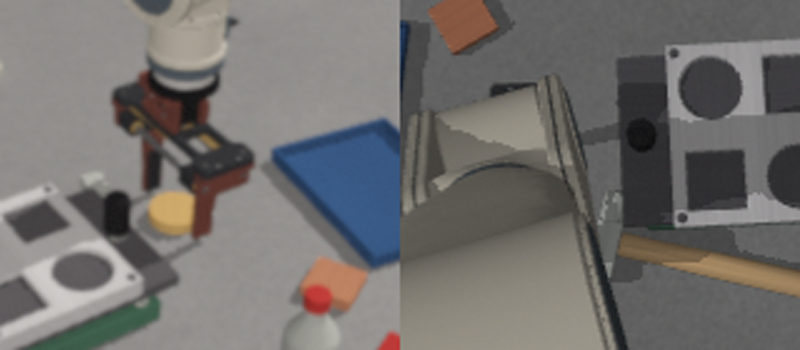

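The scene crop shows the disc between the open fingers. I'll grip it, open, turn 90° and grip again, so that it is centred both ways.

Call:
arm_command --pt "0 1 0 0" --pt "0 0 0 0" --pt "0 0 0 0" --pt "0 0 0 0" --pt "0 0 0 0" --gripper 0

```text
t: 11.0
ee_pos: [459.3, 165.1, 23.8]
orientation: [-1.57, -0.062, 0.062]
ft_force: [0.4, 0.2, 1.8]
width: 59.2
```

Call:
arm_command --pt "0 0 0 0" --pt "0 0 0 0" --pt "0 0 0 0" --pt "0 0 0 0.121" --pt "0 0 0 0.121" --pt "0 0 0 0.121" --pt "0 0 0 0.121" --pt "0 0 0 0.121" --pt "0 0 0 0.121" --pt "0 0 0 0.121" --pt "0 0 0 0.121" --pt "0 0 0 0.121" --pt "0 0 0 0.121" --pt "0 0 0 0.121" --pt "0 0 0 0.121" --pt "0 0 0 0.12" --pt "0 0 0 0" --gripper 88

```text
t: 12.42
ee_pos: [459.1, 165.0, 23.6]
orientation: [-1.243, 1.155, -1.155]
ft_force: [0.1, -0.4, -0.2]
width: 77.3
```

Call:
arm_command --pt "0 0 0 0" --pt "0 0 0 0" --pt "0 0 0 0" --pt "0 0 0 0" --pt "0 0 0 0" --pt "0 0 0 0" --pt "0 -2 0 0" --pt "0 -10 0 0" --pt "0 -20 0 0" --pt "0 -25 0 0" --pt "0 -25 0 0" --pt "0 -25 0 0" --pt "0 0 0 0" --gripper 0

```text
t: 13.5
ee_pos: [461.7, 165.9, 135.3]
orientation: [-1.238, 1.147, -1.153]
ft_force: [1.5, -0.2, -0.6]
width: 59.1
```

```bash
python3 - <<'E'
from h import *
go([561.5,-2,130],.095+np.pi/2)
print(tool()[2].round(3))
E
```

```text
turn -0.017 shift x,y,z [176.7   5.6  83.4] now [461.7 165.9 135.3] j6 1.81 w 59.1
[[ 0.078  0.007  0.997]
 [-0.997  0.002  0.078]
 [-0.002 -1.     0.007]]
```

Call:
arm_command --pt "0 -10 0 -0.017" --pt "18 0 8 0" --pt "18 0 9 0" --pt "18 0 8 0" --pt "18 0 9 0" --pt "18 0 8 0" --pt "18 0 9 0" --pt "18 0 8 0" --pt "18 0 9 0" --pt "18 0 8 0" --pt "15 0 8 0" --pt "0 0 0 0" --pt "0 20 0 0" --pt "0 20 0 0" --pt "0 0 0 0" --pt "0 0 0 0"

```text
t: 14.83
ee_pos: [557.8, -2.7, 99.5]
orientation: [-1.256, 1.142, -1.136]
ft_force: [-0.9, -0.2, -0.8]
width: 58.8
```

```bash
python3 - <<'E'
from h import *
np.set_printoptions(precision=1,suppress=True)
go([561.5,-2,96],.095+np.pi/2)
sc=get_image('scene'); tp=get_image('top')
p=tool()[1]
for n,im in(('scene',sc),('top',tp)):
    for c,a,h,ct in blobs(n,im):
        if 250<c[0]<360 and 220<c[1]<330: print(n,c,a,h, 'top-face pix pred',pix(n,p-[0,0,10]),pix(n,p-[0,0,17]))
cv2.imwrite('pics/c5.png',cv2.resize(np.hstack([sc[220:340,240:370],tp[210:330,290:420]]),None,fx=3,fy=3,interpolation=2))
E
```

```text
turn 0.001 shift x,y,z [-0.4  3.5  3.8] now [557.8  -2.7  99.5] j6 1.45 w 58.8
scene [311.1 282.5] 403 [ 17. 126. 164.] top-face pix pred [[311.5 281.1]] [[311.5 283.3]]
```

View pics/c5.png

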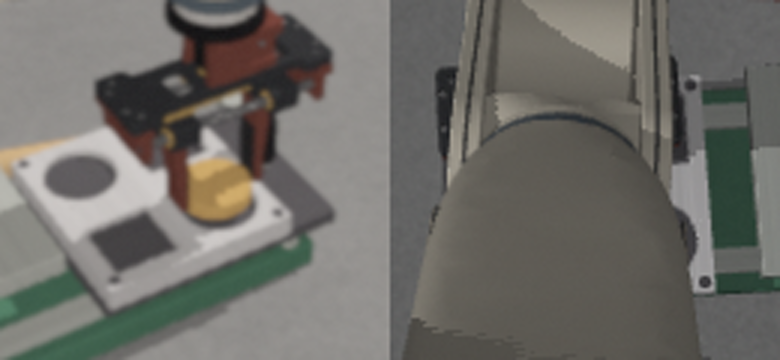

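The disc hangs right over the outer round cavity in the scene view, and the prediction matches within 0.5 px. I'll shift 4 mm and descend, watching the force.

Call:
arm_command --pt "0 0 2 0" --pt "0 0 2 0" --pt "0 0 0 0" --pt "0 1 0 0" --pt "0 1 0 0" --pt "0 1 0 0" --pt "0 1 0 0" --pt "0 1 0 0" --pt "0 0 0 0"

```text
t: 15.68
ee_pos: [563.3, -2.8, 95.4]
orientation: [-1.253, 1.14, -1.139]
ft_force: [0.8, -0.3, -1.3]
width: 59.2
```

Call:
arm_command --pt "0 1 0 0" --pt "0 1 0 0" --pt "0 1 0 0" --pt "0 0 0 0"

```text
t: 16.02
ee_pos: [563.5, -2.7, 92.8]
orientation: [-1.252, 1.139, -1.139]
ft_force: [-1.6, 0.4, 3.0]
width: 59.1
```

Call:
arm_command --pt "0 0 -1 0" --pt "0 1 0 0" --pt "0 0 0 0"

```text
t: 16.27
ee_pos: [562.9, -2.7, 92.0]
orientation: [-1.252, 1.139, -1.139]
ft_force: [-0.0, 1.4, -1.9]
width: 58.9
```

Call:
arm_command --pt "0 1 0 0" --pt "0 1 0 0" --pt "0 0 0 0"

```text
t: 16.52
ee_pos: [562.3, -2.8, 89.3]
orientation: [-1.253, 1.139, -1.139]
ft_force: [0.2, 1.9, -0.6]
width: 59.2
```

Call:
arm_command --pt "0 1 0 0" --pt "0 0.5 0 0" --pt "0 0 0 0"

```text
t: 16.77
ee_pos: [562.3, -2.9, 87.9]
orientation: [-1.253, 1.139, -1.139]
ft_force: [-0.4, 2.9, -1.0]
width: 59.3
```

Call:
arm_command --pt "0 0 0 0" --pt "0 0 0 0" --pt "0 0 0 0" --pt "0 0 0 0" --pt "0 -10 0 0" --pt "0 -20 0 0" --pt "0 -20 0 0" --pt "0 -20 0 0" --pt "0 0 0 0" --gripper 80

```text
t: 17.52
ee_pos: [565.0, -3.0, 162.5]
orientation: [-1.248, 1.134, -1.143]
ft_force: [1.0, -0.5, 0.3]
width: 70.3
```

```bash
python3 - <<'E'
from h import *
jaw=np.deg2rad(34); 
go([630.5,253,110],jaw); go([630.5,253,110],jaw+np.pi/2)
E
```

```text
turn 1.072 shift x,y,z [-197.2   52.9 -175.8] now [565.   -3.  162.5] j6 1.45 w 70.3
turn -0.499 shift x,y,z [-175.8   52.9  197.2] now [565.   -3.  162.5] j6 1.45 w 70.3
```

Call:
arm_command --pt "0 0 0 -0.125" --pt "0 0 0 -0.125" --pt "0 0 0 -0.125" --pt "0 0 0 -0.124" --pt "-18 0 20 0" --pt "-18 0 20 0" --pt "-18 0 20 0" --pt "-18 0 20 0" --pt "-18 0 20 0" --pt "-18 0 20 0" --pt "-18 6 20 0" --pt "-18 15 20 0" --pt "-18 15 20 0" --pt "-14 15 17 0" --pt "0 0 0 0" --pt "0 0 0 0" --gripper 100

```text
t: 18.85
ee_pos: [626.4, 253.7, 105.8]
orientation: [-1.436, 0.762, -0.759]
ft_force: [-0.1, -0.4, 0.6]
width: 87.9
```

```bash
python3 - <<'E'
from h import *
np.set_printoptions(precision=1,suppress=True)
sc=get_image('scene'); tp=get_image('top')
for n,im in(('scene',sc),('top',tp)):
    for c,a,h,ct in blobs(n,im):
        if 200<c[0]<430 and 200<c[1]<340:
            w=world(n,ct,14 if n=='top' else 7)[:,:2].astype('float32'); print(n,c,a,h,cv2.minAreaRect(w))
v=[538.5,-235.3,.097,0,63]
P=pts(v)[0]; print('round pred',pix('top',P+[0,0,14]),pix('scene',P+[0,0,12]))
go([630.5,253,24],np.deg2rad(123.6))
cv2.imwrite('pics/c6.png',cv2.resize(np.hstack([sc[210:340,260:440],tp[200:330,220:400]]),None,fx=2.2,fy=2.2,interpolation=2))
E
```

```text
scene [311.9 286.9] 329 [ 19. 120. 201.] ((493.1423645019531, 30.053688049316406), (60.63231658935547, 62.864524841308594), 64.0510482788086)
scene [413.8 292.4] 295 [ 10. 122. 184.] ((628.9559936523438, 255.86953735351562), (54.784523010253906, 67.4014892578125), 33.980926513671875)
top [344.5 254.2] 474 [ 18. 134. 150.] ((573.9515991210938, -4.20233154296875), (61.49618148803711, 58.073909759521484), 2.3713459968566895)
top [354.3 327.6] 870 [ 17. 102. 143.] ((391.4359130859375, -34.18048095703125), (232.9317169189453, 23.572229385375977), 79.9399642944336)
round pred [[343.9 254.5]] [[312.1 286.5]]
turn 0.007 shift x,y,z [ 1.4 83.3  3.2] now [627.1 252.5 107.3] j6 1.34 w 87.7
```

View pics/c6.png

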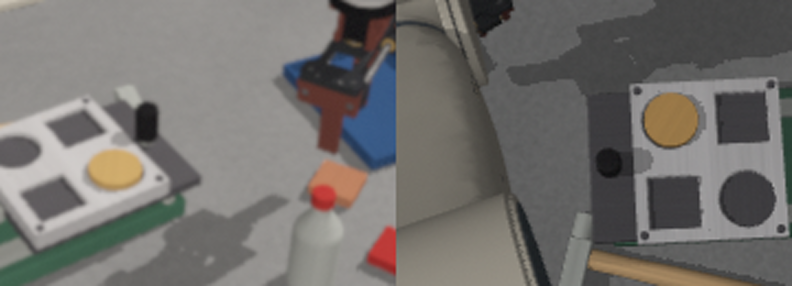

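The round blank sits flush in its cavity, with the blob within 0.6 px of the prediction. Now down onto the copper square, gripping it twice across both side pairs.

Call:
arm_command --pt "1 5 2 0.007" --pt "1 15 1 0" --pt "0 20 0 0" --pt "0 20 0 0" --pt "0 12 0 0" --pt "0 7 0 0" --pt "0 4 0 0" --pt "0 0 0 0" --pt "0 0 0 0"

```text
t: 19.7
ee_pos: [631.4, 253.2, 24.6]
orientation: [-1.431, 0.767, -0.768]
ft_force: [0.9, -0.1, -0.4]
width: 87.8
```

Call:
arm_command --pt "0 0 0 0" --pt "0 0 0 0" --pt "0 0 0 0" --pt "0 0 0 0" --pt "0 0 0 0" --pt "0 0 0 0" --gripper 0

```text
t: 20.2
ee_pos: [631.1, 253.3, 24.4]
orientation: [-1.431, 0.767, -0.767]
ft_force: [-0.3, -0.2, 1.5]
width: 53.7
```

Call:
arm_command --pt "0 0 0 0" --pt "0 0 0 0" --pt "0 0 0 0" --pt "0 0 0 0" --pt "0 0 0 -0.121" --pt "0 0 0 -0.121" --pt "0 0 0 -0.121" --pt "0 0 0 -0.121" --pt "0 0 0 -0.121" --pt "0 0 0 -0.121" --pt "0 0 0 -0.121" --pt "0 0 0 -0.121" --pt "0 0 0 -0.121" --pt "0 0 0 -0.121" --pt "0 0 0 -0.121" --pt "0 0 0 -0.121" --pt "0 0 0 -0.119" --pt "0 0 0 0" --gripper 100

```text
t: 21.7
ee_pos: [630.8, 253.2, 24.1]
orientation: [-1.521, -0.463, 0.463]
ft_force: [0.4, -0.3, -0.3]
width: 87.9
```

Call:
arm_command --pt "0 0 0 0" --pt "0 0 0 0" --pt "0 0 0 0" --pt "0 0 0 0" --pt "0 0 0 0" --pt "0 0 0 0" --pt "0 -3 0 0" --pt "0 -10 0 0" --pt "0 -20 0 0" --pt "0 -25 0 0" --pt "0 -25 0 0" --pt "0 -27 0 0" --pt "0 0 0 0" --gripper 0

```text
t: 22.78
ee_pos: [634.0, 254.4, 140.8]
orientation: [-1.521, -0.467, 0.452]
ft_force: [1.8, 0.8, -0.9]
width: 53.9
```

```bash
python3 - <<'E'
from h import *
go([472,-11,135],.097); go([472,-11,135],.097+np.pi/2)
E
```

```text
turn 0.49 shift x,y,z [-187.     3.5 -248.5] now [634.  254.4 140.8] j6 -0.22 w 53.9
turn -1.081 shift x,y,z [-248.5    3.5  187. ] now [634.  254.4 140.8] j6 -0.22 w 53.9
```

Call:
arm_command --pt "0 0 0 0.123" --pt "0 0 0 0.123" --pt "0 0 0 0.122" --pt "0 0 0 0.122" --pt "-14 0 -19 0" --pt "-14 0 -19 0" --pt "-14 0 -19 0" --pt "-14 0 -19 0" --pt "-14 0 -19 0" --pt "-14 0 -19 0" --pt "-14 0 -19 0" --pt "-14 0 -19 0" --pt "-14 0 -19 0" --pt "-14 0 -19 0" --pt "-14 0 -19 0" --pt "-14 0 -19 0" --pt "-16 0 -18 0" --pt "0 0 0 0" --pt "0 0 0 0"

```text
t: 24.37
ee_pos: [470.9, -10.1, 134.2]
orientation: [-1.569, -0.074, 0.075]
ft_force: [0.2, 1.3, -0.7]
width: 53.6
```

```bash
python3 - <<'E'
from h import *
go([472,-11,100],.097)
E
```

```text
turn -0.002 shift x,y,z [ 1.  34.2 -1. ] now [470.9 -10.1 134.2] j6 -0.14 w 53.6
```

Call:
arm_command --pt "0.5 5 -0.5 0" --pt "0.5 10 -0.5 0" --pt "0 10 0 0" --pt "0 8 0 0" --pt "0 0 0 0" --pt "0 0 0 0"

```text
t: 24.87
ee_pos: [472.1, -10.0, 100.1]
orientation: [-1.569, -0.075, 0.078]
ft_force: [-0.1, 0.0, -1.1]
width: 54.1
```

```bash
python3 - <<'E'
from h import *
np.set_printoptions(precision=1,suppress=True)
go([472,-11,100],.097)
sc=get_image('scene'); p=tool()[1]; print(tool()[2][:,0])
for c,a,h,ct in blobs('scene',sc):
    if 250<c[0]<360 and 220<c[1]<330: print(c,a,h,pix('scene',p-[0,0,10]),pix('scene',p-[0,0,17]))
cv2.imwrite('pics/c7.png',cv2.resize(sc[220:340,240:370],None,fx=4,fy=4,interpolation=2))
E
```

```text
turn 0.001 shift x,y,z [-0.2  0.1 -1. ] now [472.1 -10.  100.1] j6 -0.14 w 54.1
[ 1.   0.1 -0. ]
[290.2 263.1] 265 [ 10. 124. 162.] [[293.8 261.7]] [[293.8 263.9]]
[311.9 286.8] 330 [ 19. 121. 200.] [[293.8 261.7]] [[293.8 263.9]]
```

View pics/c7.png

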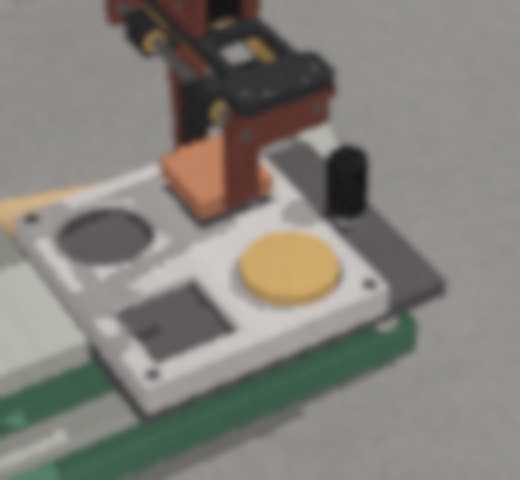

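The copper square is over the outer square cavity and aligned with it, and the round blank is seated. I'll descend gently.

Call:
arm_command --pt "0 2 -0.5 0" --pt "0 2 0 0" --pt "0 2 0 0" --pt "0 1 0 0" --pt "0 1 0 0" --pt "0 0 0 0"

```text
t: 25.42
ee_pos: [472.7, -10.9, 93.1]
orientation: [-1.569, -0.076, 0.076]
ft_force: [-0.3, 0.7, -1.6]
width: 53.7
```

Call:
arm_command --pt "0 1 0 0" --pt "0 1 0 0" --pt "0 0 0 0"

```text
t: 25.67
ee_pos: [472.7, -10.8, 91.1]
orientation: [-1.569, -0.076, 0.076]
ft_force: [0.6, -0.4, -1.0]
width: 53.5
```

Call:
arm_command --pt "0 1 0 0" --pt "0 1 0 0" --pt "0 0.8 0 0" --pt "0 0 0 0"

```text
t: 26.0
ee_pos: [472.7, -10.9, 88.2]
orientation: [-1.569, -0.076, 0.076]
ft_force: [-0.5, 0.3, -1.1]
width: 53.5
```

Call:
arm_command --pt "0 0 0 0" --pt "0 0 0 0" --pt "0 0 0 0" --pt "0 0 0 0" --pt "0 -5 0 0" --pt "0 -15 0 0" --pt "0 -20 0 0" --pt "0 -25 0 0" --pt "2 0 20 0" --pt "6 0 25 0" --pt "8 0 25 0" --pt "10 0 25 0" --pt "10 0 22 0" --pt "0 0 0 0" --pt "0 0 0 0" --gripper 78

```text
t: 27.25
ee_pos: [497.4, 109.8, 153.6]
orientation: [-1.569, -0.078, 0.078]
ft_force: [-0.9, -0.0, -0.1]
width: 68.2
```

```bash
python3 - <<'E'
from h import *
np.set_printoptions(precision=1,suppress=True)
v=[538.5,-235.3,.097,0,63]
P=pts(v)
for n in('scene','top'):
    im=get_image(n)
    for c,a,h,ct in blobs(n,im):
        if 270<c[0]<400 and 220<c[1]<330: print(n,c,a,h)
    print(pix(n,P[[0,3]]+[0,0,14 if n=='top' else 12]))
    if n=='scene': sc=im
    else: tp=im
go([506.6,107,92],.097)
cv2.imwrite('pics/c8.png',cv2.resize(np.hstack([sc[220:340,240:370],tp[220:340,280:410]]),None,fx=3,fy=3,interpolation=2))
E
```

```text
scene [293.4 266.5] 293 [ 10. 122. 175.]
scene [311.9 286.9] 330 [ 19. 123. 189.]
[[312.1 286.5]
 [293.5 266.3]]
top [344.5 254.2] 474 [ 18. 133. 142.]
top [346.6 291.2] 501 [  9. 130. 130.]
top [364.2 329.7] 692 [ 17. 102. 147.]
[[343.9 254.5]
 [346.2 291.7]]
turn 0.0 shift x,y,z [ 9.8 61.4 -2.5] now [496.7 108.6 153.4] j6 0.09 w 68.4
```

View pics/c8.png

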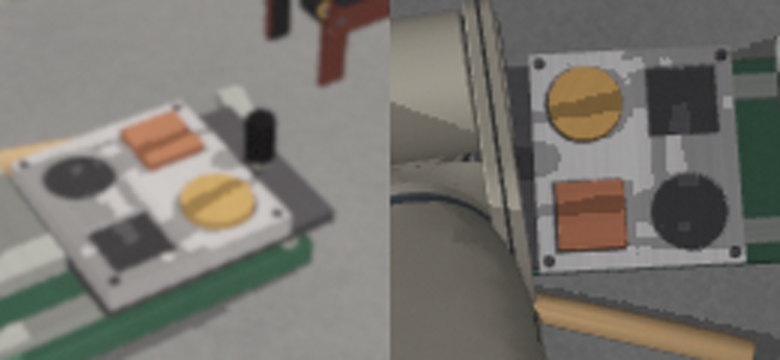

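Both blanks are seated, each within 0.7 px of its predicted position in both views. I'll close the gripper, go down outside the handle and push in.

Call:
arm_command --pt "5 0 -1 0" --pt "5 5 0 0" --pt "1 15 0 0" --pt "0 20 0 0" --pt "0 15 0 0" --pt "0 6 0 0" --pt "0 0 0 0" --pt "0 0 0 0" --gripper 0

```text
t: 28.02
ee_pos: [508.5, 108.7, 92.3]
orientation: [-1.57, -0.075, 0.076]
ft_force: [0.1, 0.1, 0.6]
width: 18.8
```

Call:
arm_command --pt "0 0 -4 0" --pt "0 0 -4 0" --pt "0 0 -3 0" --pt "0 0 -3 0" --pt "0 0 -3 0" --pt "0 0 -3 0" --pt "0 0 -3 0" --pt "0 0 0 0"

```text
t: 28.68
ee_pos: [510.6, 85.8, 92.5]
orientation: [-1.57, -0.076, 0.076]
ft_force: [0.9, 0.5, 0.5]
width: 0.3
```

Call:
arm_command --pt "0 0 -2 0" --pt "0 0 -3 0" --pt "0 0 -4 0" --pt "0 0 -5 0" --pt "0 0 -6 0" --pt "0 0 -6 0" --pt "0 0 -6 0" --pt "0 0 -6 0" --pt "0 0 -6 0" --pt "0 0 -6 0" --pt "0 0 -6 0" --pt "0 0 -6 0" --pt "0 0 -6 0" --pt "0 0 -6 0" --pt "0 0 -6 0" --pt "0 0 -6 0" --pt "0 0 -6 0" --pt "0 0 -6 0" --pt "0 0 -6 0" --pt "0 0 -6 0"

```text
t: 30.35
ee_pos: [521.0, -23.8, 92.3]
orientation: [-1.569, -0.076, 0.077]
ft_force: [-3.2, 1.9, 0.3]
width: 0.4
```

Call:
arm_command --pt "0 0 -6 0" --pt "0 0 -6 0" --pt "0 0 -6 0" --pt "0 0 -6 0" --pt "0 0 -6 0" --pt "0 0 -6 0" --pt "0 0 -6 0" --pt "0 0 -5 0" --pt "0 0 -4 0" --pt "0 0 -3 0" --pt "0 0 -2 0" --pt "0 0 0 0"

```text
t: 31.35
ee_pos: [527.3, -79.5, 92.6]
orientation: [-1.57, -0.077, 0.075]
ft_force: [-0.5, -0.3, -0.6]
width: 0.5
```

Call:
arm_command --pt "0 0 -1 0" --pt "0 0 -1 0" --pt "0 0 -1 0" --pt "0 0 -1 0" --pt "0 0 -1 0" --pt "0 0 -1 0" --pt "0 0 0 0"

```text
t: 31.93
ee_pos: [527.2, -85.2, 92.4]
orientation: [-1.57, -0.076, 0.076]
ft_force: [0.7, -0.0, 0.4]
width: 0.4
```

Call:
arm_command --pt "0 0 -2 0" --pt "0 0 -2 0" --pt "0 0 -2 0" --pt "0 0 -2 0" --pt "0 0 -2 0" --pt "0 0 -1 0" --pt "0 0 0 0"

```text
t: 32.52
ee_pos: [528.2, -96.3, 92.3]
orientation: [-1.57, -0.076, 0.076]
ft_force: [0.4, -1.0, 0.0]
width: 0.7
```

Call:
arm_command --pt "0 0 -1 0" --pt "0 0 -1 0" --pt "0 0 -1 0" --pt "0 0 -1 0" --pt "0 0 0 0"

```text
t: 32.93
ee_pos: [528.5, -100.1, 92.3]
orientation: [-1.57, -0.076, 0.076]
ft_force: [-0.3, 1.3, 0.3]
width: 0.2
```

```bash
python3 - <<'E'
from h import *
sc=get_image('scene');tp=get_image('top')
for n in('scene','top'): print(n,[(np.round(r['at'],1),round(r['conf'],2)) for r in tip_of(n,'table_handle')])
v=[538.5,-235.3,.097,190,63]; print(pix('scene',pts(v)[4]),pix('top',pts(v)[4]))
cv2.imwrite('pics/c9.png',cv2.resize(np.hstack([sc[180:380,90:350],tp[190:390,330:590]]),None,fx=1.5,fy=1.5,interpolation=2))
E
```

```text
scene [(array([256.9, 292.5]), 0.6)]
top []
[[258.72989355 292.78210986]] [[395.44505005 270.14806598]]
```

View pics/c9.png

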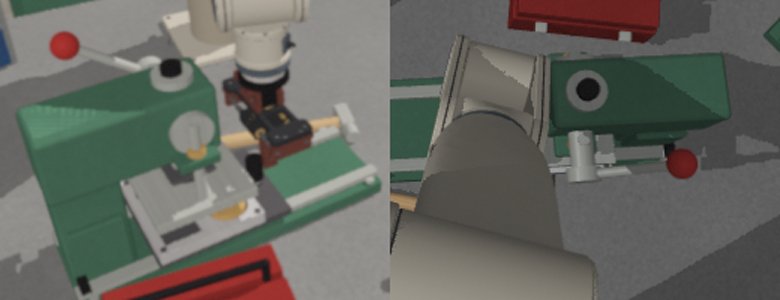

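The table is nearly in, with the handle at scene (257,292) and the fingers behind it. I'll push on until the stop is felt.

Call:
arm_command --pt "0 0 -1 0" --pt "0 0 -1 0" --pt "0 0 -1 0" --pt "0 0 0 0"

```text
t: 33.47
ee_pos: [528.7, -100.4, 92.4]
orientation: [-1.566, -0.075, 0.075]
ft_force: [1.8, 17.1, 2.9]
width: 0.4
```

Call:
arm_command --pt "0 0 -1 0" --pt "0 0 -1 0" --pt "0 0 0 0"

```text
t: 33.72
ee_pos: [528.7, -100.7, 92.4]
orientation: [-1.563, -0.074, 0.075]
ft_force: [0.9, 28.7, 5.1]
width: 0.3
```

Call:
arm_command --pt "0 0 -1 0" --pt "0 0 -1 0" --pt "0 0 0 0"

```text
t: 33.97
ee_pos: [528.7, -100.9, 92.5]
orientation: [-1.561, -0.073, 0.075]
ft_force: [2.2, 38.0, 7.9]
width: 0.5
```

The stop has been reached: the force rose to 38 N with no further travel. Now I back off, rise and locate the ball by colour.

Call:
arm_command --pt "0 0 4 0" --pt "0 0 10 0" --pt "0 0 15 0" --pt "0 -20 15 0" --pt "0 -35 0 0.1" --pt "0 -35 0 0.12" --pt "0 -35 0 0.12" --pt "0 -35 0 0.12" --pt "0 -35 0 0.12" --pt "0 -35 0 0.12" --pt "0 -35 0 0.12" --pt "0 -35 0 0.12" --pt "0 0 0 0.12" --pt "0 0 0 0.12" --pt "0 0 0 0.12" --pt "0 0 0 0.12" --pt "0 0 0 0.12" --pt "0 0 0 0.03" --pt "0 0 0 0"

```text
t: 35.55
ee_pos: [524.9, -63.2, 392.3]
orientation: [-1.254, 1.138, -1.138]
ft_force: [0.0, -0.1, -0.1]
width: 0.2
```

```bash
cat >> h.py <<'E'
def ball():
    out={}
    for n,(x0,y0,x1,y1) in(('top',(420,220,600,400)),('scene',(60,120,200,330))):
        im=get_image(n); h=cv2.cvtColor(im,cv2.COLOR_BGR2HSV)
        m=(((h[...,0]<6)|(h[...,0]>174))&(h[...,1]>150)&(h[...,2]>60)); k=np.zeros_like(m); k[y0:y1,x0:x1]=1
        kk,l,s,c=cv2.connectedComponentsWithStats((m&k).astype('uint8'))
        if kk>1:
            i=1+np.argmax(s[1:,4]); out[n]=c[i]; print(n,np.round(c[i],1),s[i,4])
    return out
E
python3 - <<'E'
from h import *
b=ball(); P,r=tri(b['top'],b['scene']); print(P,r,world('top',b['top'],321.2))
print([(n,pix(n,pts([538.5,-235.3,.097,190,63])[5])) for n in b])
go(P+[0,0,60],.097+np.pi/2); go([*P[:2],380],.097+np.pi/2)
for n in('scene','top'): print(n,[(np.round(r['at'],1),round(r['conf'],2)) for r in tip_of(n,'table_handle')])
print(pix('scene',pts([538.5,-235.3,.097,190,63])[4]))
E
```

```text
top [524.1 298.7] 305
scene [132.6 209.9] 252
[ 442.4 -353.6  324.3] 0.1 [[ 442.78920246 -354.38873147  321.2       ]]
[('top', array([[524.62109239, 298.78457562]])), ('scene', array([[132.13674784, 211.48501209]]))]
turn 0.002 shift x,y,z [ 281.1    8.1 -110.3] now [525.  -63.1 392.3] j6 1.33 w 0.4
turn 0.002 shift x,y,z [ 281.1   12.4 -110.3] now [525.  -63.1 392.3] j6 1.33 w 0.4
scene [(array([259.3, 292.7]), 0.56)]
top [(array([397.4, 269.6]), 0.66)]
[[258.72989355 292.78210986]]
```

The ball is at (442,-354,~322), which agrees with the press model, and the handle pixel confirms full travel. I'll move above the ball.

Call:
arm_command --pt "18 0 -7 0" --pt "22 0 -9 0" --pt "22 0 -9 0" --pt "22 0 -9 0" --pt "22 0 -9 0" --pt "22 0 -9 0" --pt "22 0 -9 0" --pt "22 0 -9 0" --pt "22 0 -9 0" --pt "22 0 -9 0" --pt "22 0 -8 0" --pt "22 0 -7 0" --pt "21 0 -7 0" --pt "0 0 0 0" --pt "0 0 0 0"

```text
t: 37.0
ee_pos: [442.6, -354.0, 392.1]
orientation: [-1.253, 1.138, -1.137]
ft_force: [0.2, -0.4, -0.1]
width: 0.3
```

Call:
arm_command --pt "0 10 0 0" --pt "0 8 0 0" --pt "0 6 0 0" --pt "0 3 0 0" --pt "0 0 0 0"

```text
t: 37.42
ee_pos: [442.8, -352.5, 364.1]
orientation: [-1.254, 1.138, -1.134]
ft_force: [-0.5, 0.2, -0.2]
width: 0.2
```

```bash
python3 - <<'E'
from h import *
go([442.4,-354.5,360],.097+np.pi/2)
sc=get_image('scene');tp=get_image('top')
cv2.imwrite('pics/c10.png',cv2.resize(np.hstack([sc[120:280,60:260],tp[220:380,400:600]]),None,fx=1.9,fy=1.9,interpolation=2))
E
```

```text
turn 0.002 shift x,y,z [ 2.   4.1 -0.6] now [ 442.8 -352.5  364.1] j6 0.78 w 0.2
```

View pics/c10.png

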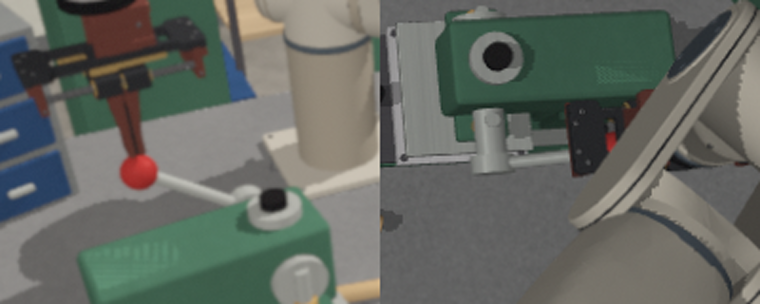

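The fingertips stand centred right above the ball. I'll push along the arc.

Call:
arm_command --pt "1 5 0 0" --pt "3 5 0 0" --pt "3.5 5.5 0 0" --pt "3.5 6 0 0" --pt "3 6 0 0" --pt "3 6 0 0" --pt "3 6 0 0" --pt "2 6 0 0" --pt "2 6 0 0" --pt "2 6 0 0" --pt "1 6 0 0" --pt "1 6 0 0" --pt "1 6 0 0" --pt "1 6 0 0" --pt "0 6 0 0" --pt "0 3 0 0" --pt "0 0 0 0"

```text
t: 38.93
ee_pos: [446.6, -385.1, 275.2]
orientation: [-1.255, 1.134, -1.14]
ft_force: [-0.2, -4.2, 4.9]
width: 0.3
```

```bash
python3 - <<'E'
from h import *
go([442.4,-354.5,360],.097+np.pi/2); print(get_obs()['ft_force'])
ball()
c,s=np.cos(.097),np.sin(.097)
for q in(.4,.6,.7,.8): 
    a=np.deg2rad(38)-q; print(q,pix('scene',press([538.5,-235.3,.097],[-107,-140*np.cos(a),235+140*np.sin(a)])))
E
```

```text
turn 0.0 shift x,y,z [-30.6 -84.9  -1. ] now [ 446.6 -385.1  275.2] j6 0.74 w 0.3
[-0.18732619 -4.21395923  4.9069703 ]
top [522.7 297.9] 39
scene [125.4 242.3] 44
0.4 [[125.169129   234.93401886]]
0.6 [[125.83869885 246.1914213 ]]
0.7 [[127.17303931 251.47014311]]
0.8 [[129.13567444 256.44008276]]
```

Call:
arm_command --pt "0 5 0 0" --pt "0 6 0 0" --pt "-0.5 6 0 0" --pt "-1 6 0 0" --pt "-1 6 0 0" --pt "-1 6 0 0" --pt "-2 6 0 0" --pt "-2 6 0 0" --pt "-2 6 0 0" --pt "-2 5 0 0" --pt "-2 4 0 0" --pt "-2 4 0 0" --pt "0 0 0 0"

```text
t: 40.12
ee_pos: [445.1, -369.0, 209.5]
orientation: [-1.255, 1.134, -1.14]
ft_force: [1.0, -4.6, 7.1]
width: 0.6
```

Call:
arm_command --pt "-2 3 0 0" --pt "-1 2 0 0" --pt "-1 2 0 0" --pt "0 0 0 0"

```text
t: 40.45
ee_pos: [445.0, -365.9, 203.2]
orientation: [-1.255, 1.133, -1.141]
ft_force: [-0.2, -6.8, 8.2]
width: 0.6
```

Call:
arm_command --pt "-1 2 0 0" --pt "0 1 0 0" --pt "0 1 0 0" --pt "0 0 0 0"

```text
t: 40.78
ee_pos: [445.0, -364.8, 200.1]
orientation: [-1.255, 1.133, -1.141]
ft_force: [-2.5, -3.9, 13.7]
width: 0.6
```

Call:
arm_command --pt "0 1 0 0" --pt "0 1 0 0" --pt "0 0 0 0"

```text
t: 41.03
ee_pos: [445.1, -364.8, 199.5]
orientation: [-1.255, 1.133, -1.141]
ft_force: [-5.5, -1.0, 25.7]
width: 0.1
```

Call:
arm_command --pt "0 1 0 0" --pt "0 1 0 0" --pt "0 0 0 0"

```text
t: 41.28
ee_pos: [445.1, -364.8, 199.0]
orientation: [-1.255, 1.132, -1.142]
ft_force: [-7.7, 2.1, 38.4]
width: 0.4
```

The lever is on its stop: the force climbed from 14 N to 38 N with almost no travel. I'll let it back up along the arc.

Call:
arm_command --pt "0 0 0 0" --pt "0 0 0 0" --pt "0 -3 0 0" --pt "1 -4 0 0" --pt "2 -5 0 0" --pt "2 -6 0 0" --pt "2 -6 0 0" --pt "2 -6 0 0" --pt "2 -6 0 0" --pt "2 -6 0 0" --pt "2 -6 0 0" --pt "1 -6 0 0" --pt "1 -6 0 0" --pt "1 -6 0 0" --pt "1 -6 0 0" --pt "1 -6 0 0" --pt "0 -6 0 0" --pt "0 -6 0 0" --pt "-1 -6 0 0" --pt "-1 -6 0 0"

```text
t: 42.95
ee_pos: [445.6, -380.8, 296.4]
orientation: [-1.254, 1.137, -1.137]
ft_force: [-0.1, 2.7, 3.3]
width: 0.3
```

Call:
arm_command --pt "-1 -6 0 0" --pt "-1 -6 0 0" --pt "-2 -6 0 0" --pt "-2 -6 0 0" --pt "-3 -6 0 0" --pt "-3 -6 0 0" --pt "-3 -6 0 0" --pt "-3 -6 0 0" --pt "-3 -6 0 0" --pt "-3 -6 0 0" --pt "-2 -8 0 0" --pt "0 -15 0 0" --pt "0 -20 0 0" --pt "0 0 0 0" --pt "0 0 0 0"

```text
t: 44.2
ee_pos: [443.5, -355.3, 399.8]
orientation: [-1.254, 1.135, -1.139]
ft_force: [0.6, 0.1, -0.1]
width: 0.5
```

```bash
python3 - <<'E'
from h import *
ball(); print('rest was scene 132.6 209.9')
o,p,M=tool(); print(p,M[:,0],o['ft_force'])
v=[538.5,-235.3,.097,190,63]; h=pts(v)[4]; print(h)
go([524,-63,392],.097)
E
```

```text
top [528.6 292.6] 19
scene [132.6 209.9] 252
rest was scene 132.6 209.9
[ 442.79650761 -354.74791029  397.95245751] [ 9.75607565e-02 -9.95229327e-01 -6.96479484e-04] [ 0.76029982 -0.30122151  0.08685361]
[ 527.94357243 -126.81238856   77.        ]
turn -1.57 shift x,y,z [109.1   6.1 282.5] now [ 442.8 -354.7  398. ] j6 0.78 w 0.6
```

The lever is back at rest, with the ball at scene (132.6,209.9), identical to the start. Now back to the handle.

Call:
arm_command --pt "-18 0 7 0" --pt "-24 0 9 0" --pt "-24 0 9 0" --pt "-24 0 9 0" --pt "-24 0 9 0" --pt "-24 0 9 0" --pt "-24 0 9 0" --pt "-24 0 9 0" --pt "-24 0 9 0" --pt "-24 0 9 0" --pt "-24 0 9 0" --pt "-24 0 8 0" --pt "-24 0 5 0" --pt "0 0 0 0" --gripper 68

```text
t: 45.47
ee_pos: [522.5, -36.5, 397.5]
orientation: [-1.256, 1.137, -1.133]
ft_force: [-0.2, 0.3, -0.1]
width: 59.6
```

Call:
arm_command --pt "0 0 0 -0.121" --pt "0 0 0 -0.121" --pt "0 20 0 -0.121" --pt "0 25 0 -0.121" --pt "0 25 0 -0.121" --pt "0 25 0 -0.121" --pt "0 25 0 -0.121" --pt "0 25 0 -0.121" --pt "0 25 0 -0.121" --pt "0 25 0 -0.121" --pt "0 25 0 -0.121" --pt "0 25 0 -0.121" --pt "0 25 0 -0.118" --pt "0 10 0 0" --pt "0 0 0 0"

```text
t: 46.72
ee_pos: [520.4, -39.9, 116.1]
orientation: [-1.569, -0.068, 0.078]
ft_force: [-1.4, -0.6, 0.8]
width: 59.5
```

```bash
python3 - <<'E'
from h import *
go([527.5,-121,92],.097)
print(world('top',[(437,265)],290))
E
```

```text
turn -0.004 shift x,y,z [ -0.7  24.  -81.4] now [520.4 -39.9 116.1] j6 -0.19 w 59.5
[[ 508.03692456 -188.78048873  290.        ]]
```

Call:
arm_command --pt "0 10 0 0" --pt "-0.5 12 0 0" --pt "0 0 -12 0" --pt "0 0 -14 0" --pt "0 0 -14 0" --pt "0 0 -14 0" --pt "0 0 -12 0" --pt "0 0 -10 0" --pt "0 0 -5 0" --pt "0 0 0 0"

```text
t: 47.55
ee_pos: [530.5, -121.6, 97.3]
orientation: [-1.57, -0.075, 0.074]
ft_force: [0.5, 1.3, -0.1]
width: 60.1
```

Call:
arm_command --pt "0 0 0 0" --pt "0 0 0 0" --pt "0 0 0 0" --pt "0 0 0 0" --pt "0 0 0 0" --pt "0 0 0 0" --gripper 0

```text
t: 48.05
ee_pos: [527.8, -119.9, 96.6]
orientation: [-1.569, -0.073, 0.081]
ft_force: [-7.0, -0.9, 6.2]
width: 27.5
```

Call:
arm_command --pt "0 0 2 0" --pt "0 0 3 0" --pt "0 0 4 0" --pt "0 0 5 0" --pt "0 0 6 0" --pt "0 0 6 0" --pt "0 0 6 0" --pt "0 0 6 0" --pt "0 0 6 0" --pt "0 0 6 0" --pt "0 0 6 0" --pt "0 0 6 0" --pt "0 0 6 0" --pt "0 0 6 0" --pt "0 0 6 0" --pt "0 0 6 0" --pt "0 0 6 0" --pt "0 0 6 0" --pt "0 0 6 0" --pt "0 0 6 0"

```text
t: 49.72
ee_pos: [517.8, -10.6, 96.6]
orientation: [-1.57, -0.074, 0.079]
ft_force: [-3.0, -3.7, 3.0]
width: 27.4
```

Call:
arm_command --pt "0 0 6 0" --pt "0 0 6 0" --pt "0 0 6 0" --pt "0 0 6 0" --pt "0 0 6 0" --pt "0 0 6 0" --pt "0 0 6 0" --pt "0 0 6 0" --pt "0 0 5 0" --pt "0 0 4 0" --pt "0 0 4 0" --pt "0 0 3 0" --pt "0 0 2 0" --pt "0 0 0 0"

```text
t: 50.88
ee_pos: [511.8, 55.5, 96.6]
orientation: [-1.569, -0.074, 0.078]
ft_force: [-6.3, 0.7, 4.2]
width: 27.4
```

Call:
arm_command --pt "0 0 2 0" --pt "0 0 2 0" --pt "0 0 2 0" --pt "0 0 1 0" --pt "0 0 1 0" --pt "0 0 0 0"

```text
t: 51.38
ee_pos: [511.1, 63.0, 96.6]
orientation: [-1.569, -0.074, 0.078]
ft_force: [-5.9, 0.7, 3.5]
width: 27.5
```

Call:
arm_command --pt "0 0 1 0" --pt "0 0 1 0" --pt "0 0 0 0"

```text
t: 51.63
ee_pos: [510.9, 65.0, 96.6]
orientation: [-1.57, -0.074, 0.078]
ft_force: [-5.2, -2.1, 3.5]
width: 27.3
```

Call:
arm_command --pt "0 0 1 0" --pt "0 0 1 0" --pt "0 0 1 0" --pt "0 0 1 0" --pt "0 0 0 0"

```text
t: 52.05
ee_pos: [510.5, 68.9, 96.6]
orientation: [-1.569, -0.074, 0.078]
ft_force: [-4.3, -1.0, 3.2]
width: 27.5
```

Call:
arm_command --pt "0 0 1 0" --pt "0 0 1 0" --pt "0 0 0 0"

```text
t: 52.3
ee_pos: [510.4, 69.4, 96.6]
orientation: [-1.572, -0.075, 0.079]
ft_force: [-4.9, -12.7, 2.0]
width: 27.4
```

The stop has been reached again. I'll release, lift, turn the jaws along the rails and look.

Call:
arm_command --pt "0 0 -1 0" --pt "0 0 0 0" --pt "0 0 0 0" --pt "0 0 0 0" --pt "0 -15 0 0" --pt "0 -20 0 0" --pt "0 -20 0 0" --pt "0 -10 0 0.1" --pt "0 0 0 0.122" --pt "0 0 0 0.122" --pt "0 0 0 0.122" --pt "0 0 0 0.122" --pt "0 0 0 0.122" --pt "0 0 0 0.122" --pt "0 0 0 0.122" --pt "0 0 0 0.122" --pt "0 0 0 0.122" --pt "0 0 0 0.122" --pt "0 0 0 0.122" --pt "0 0 0 0.122" --gripper 84

```text
t: 53.97
ee_pos: [511.9, 70.1, 162.0]
orientation: [-1.253, 1.136, -1.137]
ft_force: [0.9, 0.2, 0.2]
width: 73.6
```

```bash
python3 - <<'E'
from h import *
np.set_printoptions(precision=1,suppress=True)
v=[538.5,-235.3,.097,0,63]; P=pts(v)
sc=get_image('scene')
for c,a,h,ct in blobs('scene',sc):
    if 230<c[0]<400 and 220<c[1]<330: print(c,a,h)
print(pix('scene',P[[0,3]]+[0,0,12]))
go([562,-2.3,120],.097+np.pi/2)
for n in('scene','top'): print(n,[(np.round(r['at'],1),round(r['conf'],2)) for r in tip_of(n,'table_handle')+tip_of(n,'tray')], pix(n,P[4]))
E
```

```text
[293.5 266.5] 294 [ 11. 121. 183.]
[312.  286.6] 338 [ 19. 121. 197.]
[[312.1 286.5]
 [293.5 266.3]]
turn -0.006 shift x,y,z [76.9 42.  42.8] now [511.9  70.1 162. ] j6 1.59 w 73.8
scene [(array([323.2, 266.2]), 0.7), (array([282.7, 303.7]), 0.74), (array([431.3, 257.3]), 0.68), (array([293.6, 270.4]), 0.61)] [[325.9 266.3]]
top [(array([395.9, 269.7]), 0.79), (array([188.2, 270.2]), 0.71)] [[316.2 274.5]]
```

Both blanks are still seated to within 0.2 px, with the table out. I'll pick up the round blank.

Call:
arm_command --pt "15 0 8 -0.006" --pt "16 0 9 0" --pt "16 0 9 0" --pt "16 0 9 0" --pt "14 0 8 0" --pt "0 15 0 0" --pt "0 20 0 0" --pt "0 15 0 0" --pt "0 10 0 0" --pt "0 0 0 0" --pt "0 0 0 0"

```text
t: 55.13
ee_pos: [562.6, -2.1, 101.6]
orientation: [-1.26, 1.128, -1.127]
ft_force: [-0.1, 0.0, 0.0]
width: 73.9
```

```bash
python3 - <<'E'
from h import *
go([562,-2.3,88.5],.097+np.pi/2)
E
```

```text
turn 0.014 shift x,y,z [ 0.1 13.1 -0.6] now [562.6  -2.1 101.6] j6 1.44 w 73.9
```

Call:
arm_command --pt "0 6 -0.5 0.014" --pt "0 4 0 0" --pt "0 3 0 0" --pt "0 0 0 0" --pt "0 0 0 0"

```text
t: 55.55
ee_pos: [562.2, -2.1, 88.9]
orientation: [-1.253, 1.138, -1.138]
ft_force: [-0.2, 0.5, 0.2]
width: 73.7
```

Call:
arm_command --pt "0 0 0 0" --pt "0 0 0 0" --pt "0 0 0 0" --pt "0 0 0 0" --pt "0 0 0 0" --pt "0 -2 0 0" --pt "0 -5 0 0" --pt "0 -15 0 0" --pt "0 -20 0 0" --pt "0 -20 0 0" --pt "0 0 0 0" --gripper 0

```text
t: 56.47
ee_pos: [564.4, -2.2, 154.5]
orientation: [-1.249, 1.134, -1.141]
ft_force: [0.5, 0.1, -0.6]
width: 59.1
```

```bash
python3 - <<'E'
from h import *
go([572,391,100],.097+np.pi/2)
for r in silhouettes('top','tray'):
    if r['conf']>.4:
        c=max(cv2.findContours(r['pixels'].astype('uint8'),0,2)[0],key=cv2.contourArea); print(r['conf'],cv2.minAreaRect(world('top',c.reshape(-1,2),18)[:,:2].astype('float32')))
E
```

```text
turn -0.001 shift x,y,z [-390.7   54.5   45.3] now [564.4  -2.2 154.5] j6 1.45 w 59.1
0.78 ((523.8825073242188, 391.8575439453125), (166.16799926757812, 213.4820098876953), 87.73672485351562)
```

Call:
arm_command --pt "-16 0 2 0" --pt "-25 0 3 0" --pt "-25 0 3 0" --pt "-25 0 3 0" --pt "-25 0 3 0" --pt "-25 0 3 0" --pt "-25 0 3 0" --pt "-25 0 3 0" --pt "-25 0 3 0" --pt "-25 0 3 0" --pt "-25 0 3 0" --pt "-25 0 3 0" --pt "-25 0 3 0" --pt "-25 0 2 0" --pt "-25 0 2 0" --pt "-25 0 0 0" --pt "-25 0 0 0" --pt "0 0 0 0" --pt "0 0 0 0"

```text
t: 58.1
ee_pos: [563.1, 416.6, 149.1]
orientation: [-1.256, 1.137, -1.137]
ft_force: [0.2, -1.0, -0.2]
width: 59.3
```

Call:
arm_command --pt "0 20 0 0" --pt "0 25 0 0" --pt "0 25 0 0" --pt "0 20 0 0" --pt "0 10 0 0" --pt "0 0 0 0" --pt "0 0 0 0"

```text
t: 58.68
ee_pos: [564.2, 415.1, 50.5]
orientation: [-1.254, 1.139, -1.139]
ft_force: [0.4, -0.4, -0.7]
width: 58.7
```

```bash
python3 - <<'E'
from h import *
go([568.5,391,31],.097+np.pi/2)
sc=get_image('scene'); cv2.imwrite('pics/c11.png',cv2.resize(sc[190:310,360:500],None,fx=3.5,fy=3.5,interpolation=2))
E
```

```text
turn -0.002 shift x,y,z [24.3 19.5  2. ] now [564.2 415.1  50.5] j6 2.09 w 58.7
```

View pics/c11.png

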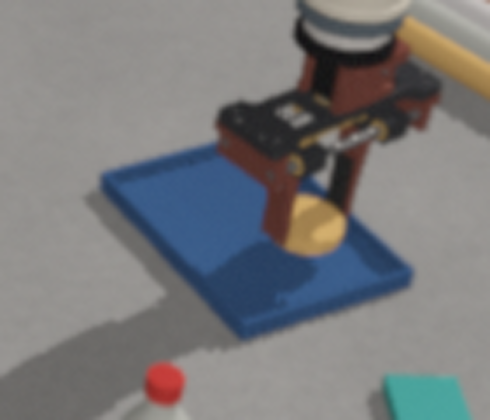

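The disc is held over the tray, about 24 mm too far in y. I'll shift, lower and release.

Call:
arm_command --pt "12 0 1 0" --pt "12 0 1 0" --pt "0 8 0 0" --pt "0 6 0 0" --pt "0 4 0 0" --pt "0 1 0 0" --pt "0 0 0 0" --pt "0 0 0 0"

```text
t: 59.4
ee_pos: [568.4, 392.5, 31.6]
orientation: [-1.253, 1.138, -1.138]
ft_force: [0.8, 0.2, -0.8]
width: 58.7
```

Call:
arm_command --pt "0 0 0 0" --pt "0 0 0 0" --pt "0 0 0 0" --pt "0 -5 0 0" --pt "0 -15 0 0" --pt "0 -30 0 0" --pt "0 -30 0 0" --pt "0 -30 0 0" --pt "0 -20 0 0" --pt "0 0 0 0" --gripper 84

```text
t: 60.23
ee_pos: [571.3, 394.1, 169.1]
orientation: [-1.243, 1.135, -1.139]
ft_force: [0.6, 0.1, 0.3]
width: 73.9
```

```bash
python3 - <<'E'
from h import *
go([472.5,-11,150],.097+np.pi/2)
E
```

```text
turn -0.001 shift x,y,z [ 393.7   16.  -137.7] now [571.3 394.1 169.1] j6 2.06 w 73.9
```

Call:
arm_command --pt "20 0 -7 0" --pt "25 0 -9 0" --pt "25 0 -9 0" --pt "25 0 -9 0" --pt "25 0 -9 0" --pt "25 0 -9 0" --pt "25 0 -9 0" --pt "25 0 -9 0" --pt "25 0 -9 0" --pt "25 0 -9 0" --pt "25 0 -9 0" --pt "25 0 -9 0" --pt "25 0 -8 0" --pt "25 0 -8 0" --pt "25 0 -8 0" --pt "23 0 -7 0" --pt "0 0 0 0" --pt "0 0 0 0"

```text
t: 61.73
ee_pos: [469.4, -12.8, 162.1]
orientation: [-1.252, 1.14, -1.14]
ft_force: [-0.4, 0.4, -0.0]
width: 73.5
```

Call:
arm_command --pt "0 20 0 0" --pt "0 20 0 0" --pt "0 15 0 0" --pt "0 10 0 0" --pt "0 0 0 0" --pt "0 0 0 0"

```text
t: 62.23
ee_pos: [469.7, -11.4, 96.7]
orientation: [-1.254, 1.138, -1.137]
ft_force: [0.5, 0.1, -0.3]
width: 73.7
```

```bash
python3 - <<'E'
from h import *
go([472.5,-11,88.5],.097+np.pi/2)
for n in('scene','top'):
    for c,a,h,ct in blobs(n):
        if 130<c[0]<460 and 220<c[1]<340: print(n,c.round(1),a,h, world(n,[c],19 if n=='top' else 14).round(1))
E
```

```text
turn -0.0 shift x,y,z [-0.1  8.2  2.8] now [469.7 -11.4  96.7] j6 1.42 w 73.7
scene [440.  262.7] 273 [ 19. 121. 192.] [[566.7 392.3  14. ]]
scene [292.6 266.2] 312 [ 10. 124. 159.] [[401.4  17.1  14. ]]
top [188.6 249.7] 417 [ 18. 134. 155.] [[567.4 390.1  19. ]]
```

Call:
arm_command --pt "0 4 2 0" --pt "0 3 0.5 0" --pt "0 1 0 0" --pt "0 0 0 0"

```text
t: 62.67
ee_pos: [472.2, -11.8, 88.8]
orientation: [-1.253, 1.139, -1.138]
ft_force: [-0.3, 0.2, 0.1]
width: 73.6
```

Call:
arm_command --pt "0 0 0 0" --pt "0 0 0 0" --pt "0 0 0 0" --pt "0 0 0 0" --pt "0 0 0 0" --pt "0 -2 0 0" --pt "0 -5 0 0" --pt "0 -15 0 0" --pt "0 -20 0 0" --pt "0 -25 0 0" --pt "0 0 0 0" --gripper 0

```text
t: 63.58
ee_pos: [474.5, -12.0, 159.6]
orientation: [-1.249, 1.134, -1.142]
ft_force: [1.2, 0.1, -0.5]
width: 53.6
```

```bash
python3 - <<'E'
from h import *
go([482.5,394,60],.097+np.pi/2)
E
```

```text
turn -0.001 shift x,y,z [-403.4   99.5   46.7] now [474.5 -12.  159.6] j6 1.42 w 53.6
```

Call:
arm_command --pt "-13 0 3 0" --pt "-25 0 3 0" --pt "-25 0 3 0" --pt "-25 0 3 0" --pt "-25 0 3 0" --pt "-25 0 3 0" --pt "-25 0 3 0" --pt "-25 0 3 0" --pt "-25 0 3 0" --pt "-25 0 3 0" --pt "-25 0 3 0" --pt "-25 0 3 0" --pt "-25 0 3 0" --pt "-25 0 3 0" --pt "-25 0 3 0" --pt "-25 0 2 0" --pt "-15 0 0 0" --pt "0 0 0 0" --pt "0 0 0 0"

```text
t: 65.17
ee_pos: [479.8, 393.7, 155.1]
orientation: [-1.255, 1.137, -1.138]
ft_force: [-0.3, -0.3, -1.0]
width: 53.6
```

Call:
arm_command --pt "0 20 0 0" --pt "0 25 0 0" --pt "0 25 0 0" --pt "0 20 0 0" --pt "0 10 0 0" --pt "0 0 0 0"

```text
t: 65.67
ee_pos: [479.1, 391.5, 53.5]
orientation: [-1.258, 1.141, -1.139]
ft_force: [-0.7, -0.3, -0.1]
width: 53.6
```

```bash
python3 - <<'E'
from h import *
go([482.5,394,31],.097+np.pi/2)
E
```

```text
turn -0.002 shift x,y,z [-2.3 22.5  3.7] now [479.1 391.5  53.5] j6 2.14 w 53.6
```

Call:
arm_command --pt "-1 5 2 0" --pt "-1 6 1 0" --pt "0 6 0 0" --pt "0 4 0 0" --pt "0 1 0 0" --pt "0 0 0 0" --pt "0 0 0 0"

```text
t: 66.25
ee_pos: [483.3, 396.2, 34.0]
orientation: [-1.253, 1.138, -1.138]
ft_force: [0.4, -0.2, -1.3]
width: 53.5
```

Call:
arm_command --pt "0 0 0 0" --pt "0 0 0 0" --pt "0 0 0 0" --pt "0 -5 0 0" --pt "0 -15 0 0" --pt "0 -30 0 0" --pt "0 -30 0 0" --pt "0 -30 0 0" --pt "0 -20 0 0" --pt "0 0 -30 0" --pt "0 0 -30 0" --pt "0 0 -30 0" --pt "0 0 -25 0" --pt "20 0 0 0" --pt "30 0 0 0" --pt "30 0 0 0" --pt "30 0 0 0" --pt "30 0 0 0" --pt "0 0 0 0" --pt "0 0 0 0" --gripper 84

```text
t: 67.92
ee_pos: [382.6, 244.9, 165.1]
orientation: [-1.25, 1.14, -1.14]
ft_force: [0.2, 0.4, 0.5]
width: 74.1
```

```bash
python3 - <<'E'
from h import *
np.set_printoptions(precision=1,suppress=True)
sc=get_image('scene');tp=get_image('top')
for n,im in(('scene',sc),('top',tp)):
    for c,a,h,ct in blobs(n,im):
        if 130<c[0]<480 and 200<c[1]<340: print(n,c,a,h, world(n,[c],19 if n=='top' else 14))
for n in('scene','top'): print(n,[(np.round(r['at'],1),round(r['conf'],2)) for r in tip_of(n,'table_handle')+tip_of(n,'tray')])
P=pts([538.5,-235.3,.097,0,63]);print(pix('scene',P[4]),pix('top',P[4]))
ball(); print(tool()[1],get_obs()['ft_force'])
a=sc[190:390,90:510]; b=tp[150:350,130:550]
cv2.imwrite('pics/c12.png',cv2.resize(np.vstack([a,b]),None,fx=1.5,fy=1.5,interpolation=2))
E
```

```text
scene [423.  245.9] 255 [ 10. 121. 176.] [[482.2 396.5  14. ]]
scene [440.  262.7] 273 [ 19. 121. 194.] [[566.7 392.3  14. ]]
top [188.6 249.7] 416 [ 18. 135. 154.] [[567.4 390.1  19. ]]
top [183.4 281.6] 394 [  9. 131. 137.] [[485.9 395.6  19. ]]
top [355.  327.8] 862 [ 17. 101. 139.] [[390.5 -36.6  19. ]]
scene [(array([327.3, 268.4]), 0.69), (array([430.1, 257.1]), 0.91)]
top [(array([317. , 276.2]), 0.97), (array([189.1, 266. ]), 0.64)]
[[325.9 266.3]] [[316.2 274.5]]
top [524.2 298.8] 311
scene [132.6 209.9] 253
[382.1 246.4 163.8] [-0.2 -0.1  0.3]
```

View pics/c12.png

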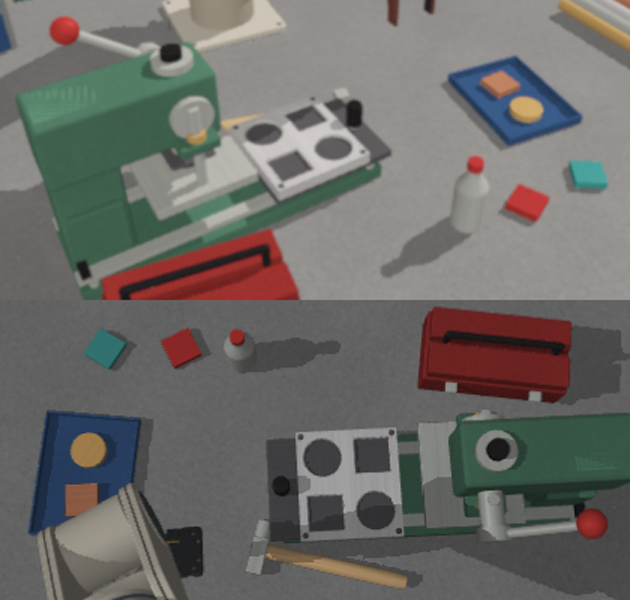

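Both blanks lie flat in the tray, the table is out, the lever is up, the bystanders are in place and the gripper is clear.

```bash
python3 -c "
from workcell import close_job; print(close_job())"
```

```text
the job is handed in; nothing more can be done
None
```

I pressed the batch and handed it in at about 68 s of the 210 s; the hand-in reports no verdict. The batch was one round and one square blank. I left the red and turquoise squares alone.

- **Seating:** I drew the table out to its stop and seated both blanks in matching cavities. Both cameras put each blank within about 0.7 px of its cavity.
- **Pressing:** I pushed the table in until the force rose to 38 N at the stop, then pulled the lever down until it also met its stop at 38 N. I did not look at the blanks under the ram. After the press, both were still seated to 0.2 px.
- **Unloading:** I drew the table out to its stop again and laid both blanks in the tray.

**Last checks:**
- **Blanks:** They lie flat, about 40 mm either side of the tray's centre.
- **Lever:** The ball is back at its starting pixel.
- **Table:** The handle is within about 2.5 px of its fully-out position. That is no finer than the 8 mm limit, so being fully out rests on the stop felt in the pull.
- **Bystanders:** The oil can, hammer and toolbox look unmoved; I judged this by eye only.
- **Disagreements:** The networks' readings were a few pixels off at times, and one top-view handle reading after the second draw-out was plainly wrong.

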